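Set up the spotting scope by the shutter

TASK

Set the spotting scope up for use: slide the square tube handle fully onto the stub of its tilt head until the spring button pops up through a hole of the tube, then push the free end of the handle down so that the front of the scope tips up as far as it goes, and leave it there. Lay every accessory that is lying about flat in its own bay of the kit tray, the one that matches its shape and size. Do not touch the scope itself and knock nothing over.

Things in the scene. Friction and masses are not known exactly. Their poses are not given: they have to be found in the camera images.
- handle: The scope's pan handle, loose on the table: square aluminium tube 200 mm long, 25 mm wide and high, 0.1 kg, open at the mouth end, black rubber grip on the other 92 mm. Origin on its axis at mid length (balance point); x runs along the tube to the mouth. Bore 21 mm square, 190 mm deep. A 13 mm hole in each of the four sides, 25 mm from the mouth: it fits any side up.
- handle_mouth (a point): Centre of the handle's open mouth: 100 mm along x from the handle's origin.
- stub_root (a point): Where the level square stub leaves the rear face of its boss (30 mm square) on the tilt head, 140 mm above the table at the start. x: forwards, to the scope's front; z up; axes tip with the head. The stub runs 72 mm to -x: 19 mm square (1 mm play a side in the handle), the last 14 mm a cone to 10 mm diameter. The fitted handle's mouth lies here, its x along this x. The mount is fixed.
- stub_tip (a point): Rear end of the stub's cone, 72 mm to -x of stub_root.
- snap_button (a joint): Domed spring button on top of the stub, 25.5 mm behind stub_root, 4 mm proud. Value in m: 0 out, up to 0.005 pressed in. The tube's edge presses it in as it slides over (5 to 15 N of push along the tube); it springs back under 0.001 when a hole comes over it, the mouth then 0 to 2 mm from the boss.
- tilt_head (a joint): Tilt of head, stub and scope in rad: 0 level (the start, lower stop), grows as the handle end goes down and the scope's front tips up; upper stop 0.38. The tilt axis is parallel to stub_root's y, 45 mm ahead (+x) of stub_root at the same height. Stiff drag of 0.9 N m: it stays where left; about 4 to 6 N pressed down on the handle 220 mm behind the tilt axis moves it.
- kit_tray: Fitted accessory tray, fixed, 208 (x) by 158 mm (y), floor 4 mm thick, walls 11 mm high over the table (7 over the floor). Origin under its centre. Bays run along x with 5 mm to spare all round the part: +y row, keyed brush bay; middle row, long plate bay (+x) and short plate bay (-x); -y row, key set bay (+x) and a spare bay that stays empty. Ridges between rows 16 mm wide.
- bay_long (a point): Centre of the long plate's bay, on its floor; 120 x 48 mm; axes as the tray's.
- bay_short (a point): Centre of the short plate's bay, on its floor; 70 x 48 mm; axes as the tray's.
- bay_brush (a point): Centre of the lens brush's bay, on its floor; 150 mm long, 24 mm wide for the brush handle (-x part) and 36 mm wide for the head (the last 51 mm at +x); axes as the tray's.
- bay_keys (a point): Centre of the key set's bay, on its floor; 105 x 30 mm; axes as the tray's.
- plate_long: Long aluminium mounting plate, 110 x 38 x 12 mm, two screws, about 0.1 kg; goes in bay_long either way round. Origin: its centre, 6 mm above what it lies on; x along its length. Either face may be up. May be absent.
- plate_short: Short aluminium mounting plate, 60 x 38 x 12 mm, one screw, about 0.05 kg; goes in bay_short either way round. Origin: its centre, 6 mm above what it lies on; x along its length. Either face may be up. May be absent.
- lens_brush: Lens brush, 140 mm long, 12 mm high, about 0.04 kg: wooden handle 14 mm wide from x = -70 to +30 mm, head with steel ferrule and bristles 26 mm wide from +30 to +70 mm. Origin: mid length, 6 mm above what it lies on; x towards the bristles. Lies in bay_brush with its head in the wide part (its x along the tray's x). May be absent.
- brush_head (a point): Middle of the lens brush's head, 50 mm along x from the brush's origin.
- key_set: Folding hex key set, dark steel bar 95 x 20 x 12 mm, about 0.09 kg; goes in bay_keys either way round. Origin: its centre, 6 mm above what it lies on; x along its length. Either face may be up. May be absent.
- scope: Grey spotting scope on the tilt head, 260 mm long, up to 63 mm thick, not to be touched. Origin on the tilt axis, axes as stub_root's. Its centre line is 67 mm above the tilt axis and 40 mm to the right (-y) of the stub's line; its eyepiece reaches back to 52 mm behind stub_root.
- mug: Blue enamel mug, 82 mm wide, 80 mm high, standing beyond the tray. Origin: centre of the underside.
- jar: Round glass jar with a steel lid, 72 mm wide, 95 mm high. Origin: centre of the underside.
- lens_bottle: Small clear plastic bottle, 34 mm wide, 75 mm high. Origin: centre of the underside.
Things that resemble listed ones, but are neither listed nor needed, are in the scene too. Leave any purple look-alike of the lens_brush alone.

How it is judged:
By the outcome, as a careful person would: the job done as asked, in the order asked, and still so for the second after the job is handed in, with the robot touching nothing.
Of plate_long, plate_short, lens_brush, key_set only 2 to 4 are there at a start; the rules pass over those that are not, and their reading is None.
At some moment in a run one of plate_long, plate_short, lens_brush, key_set may be knocked a few centimetres aside while the robot is not near it.
Once in a run the grip may slacken for a moment while it holds something.
It also fails if it takes over 210 s, if anything falls off the work surface, if the arm or the gripper's body presses on something with over 40 N, if the wrist force passes 120 N, or if a joint passes its speed limit or range.

ROBOT

A 7-joint arm with a two-finger parallel gripper is mounted at the origin on the work surface. World frame = base frame: x ahead of the robot, y to its left, z up, the work surface at z = 0. Lengths are in mm, angles in rad, forces in N, time in s.
With the tool pointing down it reaches from about 400 to 875 mm from the base axis. Payload 4.4 kg.
Tool frame: the origin (TCP) lies at the very end of the fingers, on their centre line; the grasp point (between the pads) lies 19 mm behind it; y points along the fingers, x is the direction in which the jaws open and shut, and the axes are right-handed (so a half turn about y gives the same grasp; the last joint's range is limited). The gripper opens to 85 mm and grips with 20 to 120 N. Pads are 22 mm wide; open, the fingers measure 114 mm over their backs; the gripper's body (76 mm by 85 mm) begins 54 mm behind the grasp point. The pads swing forward as they close: fully open they stand 13 mm farther back than shut.
Start: joints at [-1.25, 0.628, 0.038, 1.517, -0.027, 0.996, -0.02], TCP at [245.175, 602.002, 231.313] pointing down, gripper open.
Joint ranges: [-3.06, 3.06], [-0.37, 2.12], [-1.25, 1.32], [0.18, 2.47], [-1.1, 4.24], [0.23, 1.98], [-2.94, 2.94]. Speed limits (rad/s): [2.57, 2.57, 3.14, 3.14, 3.14, 3.14, 3.14].

INTERFACE

Orientations are given as [roll, pitch, yaw] about the fixed x, y, z axes, in that order (R = Rz(yaw) Ry(pitch) Rx(roll)).
In Python, from cell import readout, eyes, finish_job gives the robot as it stands. The module is installed in compiled form; this text tells all that it offers.
- The arm moves only by the tool apply_moves, never from a script. Its argument "commands" is a list that holds one entry, the list of rows, each a list of 6 numbers: the shift along the tool's x, y, z in units of 0.04 m (1.0 is 0.04 m), then the turn, a rotation vector about the tool's x, y, z in units of 5 degrees (1.0 is 5 degrees). A call has 1 to 8 rows; each row shifts and turns the pose as measured when the row begins, along the tool's axes as they then stand; what a row does not reach is not made up. A row lasts 1/12 s, in which the tool goes at most 41.7 mm and 7.16 degrees, less where a joint would pass 70% of its speed; a pose out of reach is approached as far as the arm can. A call with a number of a shift or a turn outside -1 to 1 is refused whole. A call with a gripper value outside its range is refused whole. "claw" is the finger opening in mm, from 0 to 85.4, set as the call begins (left out, the last holds). The fingers move at their own pace and stop on an object; the grip force is fixed at half the most. Time passes only in rows, so rows that do not move let the fingers close. It gives the time, the measured TCP pose, the force and the opening at its end, in the units of the state.
- readout.read_state(): the state, without advancing time (a new reading comes with each control period).
- eyes.get_image(name): name is "scene" or "top"; returns a dict with "image" (384x512x3 uint8, red, green, blue), "mtx" (3x3 intrinsics, pixels), "k1" (the pictures are not rectified: a ray, as slopes to the right and down, at radius r is drawn at 1 + k1 r^2 times it, then the intrinsics apply), "rvec" (rotation vector, rad) and "tvec" (3), from world to camera coordinates, as OpenCV has them. Camera axes: x right, y down, z forward; pixel columns grow to the right and rows downward; lengths in mm; the calibration is good to about 2 mm. A picture is of the moment at which its call begins. There is no depth.
- finish_job(): hands the job in, once; it reports no verdict.
The state is a dict: "clock": time; "qpos": joint angles; "qd": joint speeds; "tau": joint torques, N m; "eef_pos": TCP position; "tool_rot": TCP orientation; "force": force on the tool from outside, world axes, zero at the start; "torque": the same for the moment, N m; "width": finger opening in mm.
Only numpy, scipy, OpenCV 4.12 (cv2) and the standard library are available. Lean on these libraries where they do the work, as an engineer would, in place of code of your own. Each camera call takes 0.05 s, during which the arm holds its last target. There are 200 camera calls.

## Working session

There is one attempt and no reset: what is moved stays moved. The work goes in short steps, Python scripts to look and compute and a tool call to move; the robot and the scene stay as the last step left them, time stands still between calls to the robot, and variables do not carry over. Pictures are saved under pics/ and viewed, about 12 in all and at most 16, crops included, and the job is handed in when it is done.

Besides the shell and the picture viewer there is one more tool, called after ">>>" as name([rows], argument=value, ...), one row to a line, values as JSON. apply_moves: Moves the arm, as the interface text tells. Shifts and turns lie within -1 to 1; 1 stands for 0.04 m of shift or 5 degrees of turn. Its arguments: {"type":"object","properties":{"commands":{"type":"array"},"claw":{"type":"number"}},"required":["commands"]}

```bash
mkdir -p pics
cat > h.py <<'E'
import numpy as np, cv2
from scipy.spatial.transform import Rotation as R
from cell import readout, eyes
def grab(n,fn=None):
    d=eyes.get_image(n)
    if fn: cv2.imwrite('pics/'+fn,cv2.cvtColor(d['image'],cv2.COLOR_RGB2BGR))
    return d
def ray(d,uv):
    M=np.array(d['mtx'],float);k=d['k1']
    p=cv2.undistortPoints(np.array(uv,float).reshape(-1,1,2),M,np.array([k,0,0,0.]),None,None).reshape(-1,2)
    Rm=cv2.Rodrigues(np.array(d['rvec'],float))[0];t=np.array(d['tvec'],float).ravel()
    v=np.c_[p,np.ones(len(p))]@Rm
    return -Rm.T@t,v
def onz(d,uv,z):
    c,v=ray(d,uv);return c+v*((z-c[2])/v[:,2])[:,None]
def proj(d,X):
    return cv2.projectPoints(np.array(X,float).reshape(-1,1,3),np.array(d['rvec'],float),np.array(d['tvec'],float),np.array(d['mtx'],float),np.array([d['k1'],0,0,0.]))[0].reshape(-1,2)
def tri(d1,uv1,d2,uv2):
    c1,v1=ray(d1,uv1);c2,v2=ray(d2,uv2);o=[]
    for a,b in zip(v1,v2):
        s=np.linalg.lstsq(np.c_[a,-b],c2-c1,rcond=None)[0]
        p,q=c1+s[0]*a,c2+s[1]*b;o.append([*((p+q)/2),np.linalg.norm(p-q)])
    return np.array(o)
E
python3 - <<'E'
from h import *
import pickle
np.set_printoptions(precision=1,suppress=True)
s=readout.read_state();print(s)
D={}
for n in('scene','top'):
    d=grab(n,n+'0.png');D[n]=d;print(n,d['mtx'],d['k1'],ray(d,[[256,192]]))
    cv2.imwrite(f'pics/{n}0b.png',cv2.resize(cv2.imread(f'pics/{n}0.png'),(800,600),interpolation=cv2.INTER_CUBIC))
pickle.dump(D,open('d0.pkl','wb'))
E
```

```text
{'clock': 0.0, 'qpos': array([-1.2,  0.6,  0. ,  1.5, -0. ,  1. , -0. ]), 'qd': array([-0.,  0., -0., -0.,  0.,  0., -0.]), 'tau': array([  0. , -56.3,   1.2, -19.3,   0. ,   0. ,  -0. ]), 'eef_pos': array([244.9, 601.4, 230.4]), 'tool_rot': array([-1.6,  0. ,  1.2]), 'force': array([ 0.2, -0.3,  0.7]), 'torque': array([ 0.1, -0. ,  0. ]), 'width': 85.03657635073355}
scene [[390.6   0.  254.9]
 [  0.  390.6 195. ]
 [  0.    0.    1. ]] -0.02071729437600106 (array([1116.4, -226.9,  938.2]), array([[-0.6,  0.2, -0.8]]))
top [[359.6   0.  262.9]
 [  0.  359.6 186. ]
 [  0.    0.    1. ]] -0.01443443604749975 (array([ 424.4,  -60.5, 1151.6]), array([[ 0.1,  0. , -1. ]]))
```

View pics/top0b.png

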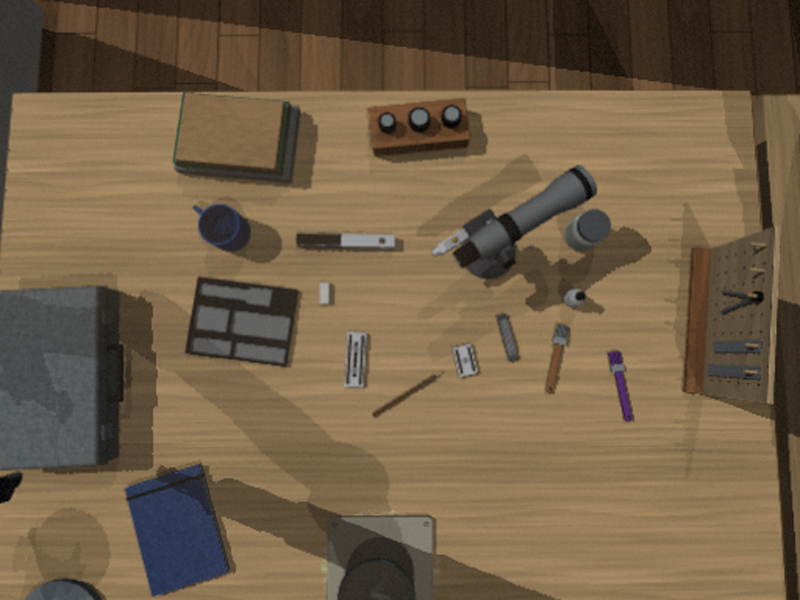

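View pics/scene0b.png

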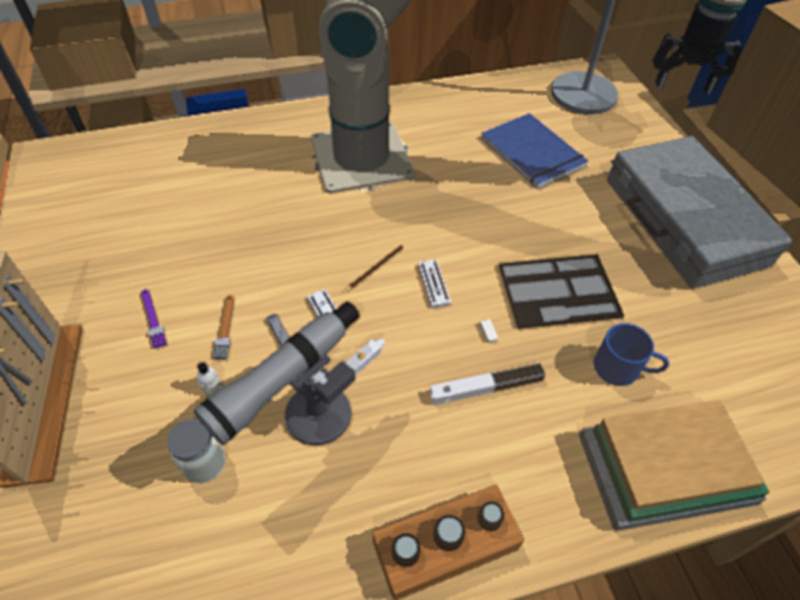

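Top view (800×600 px): handle at (345,241) with its mouth to the right, stub at (450,243), tray at (243,322). The accessories are long plate (355,360), short plate (466,360), key bar (508,337) and wooden brush (558,357). Look-alikes to leave alone are the purple brush (622,385), pencil (407,395) and white block (325,293). Next, enlarged crops.

Run:
```python
import cv2
def crop(src,x,y,w,h,s,o):
    im=cv2.imread(src)[y:y+h,x:x+w]
    im=cv2.resize(im,None,fx=s,fy=s,interpolation=cv2.INTER_CUBIC)
    for i in range(0,w,20): cv2.putText(im,str(x+i),(i*s,10),0,.35,(0,255,255),1);cv2.line(im,(i*s,12),(i*s,18),(0,255,255),1)
    for i in range(0,h,20): cv2.putText(im,str(y+i),(0,i*s+4),0,.35,(0,255,255),1)
    cv2.imwrite(o,im)
crop('pics/top0.png',115,140,158,118,5,'pics/c1.png')
crop('pics/top0.png',260,125,150,118,5,'pics/c2.png')
crop('pics/scene0.png',255,140,150,118,5,'pics/c3.png')
crop('pics/scene0.png',90,170,160,118,5,'pics/c4.png')
```

```text
(no output)
```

View pics/c1.png

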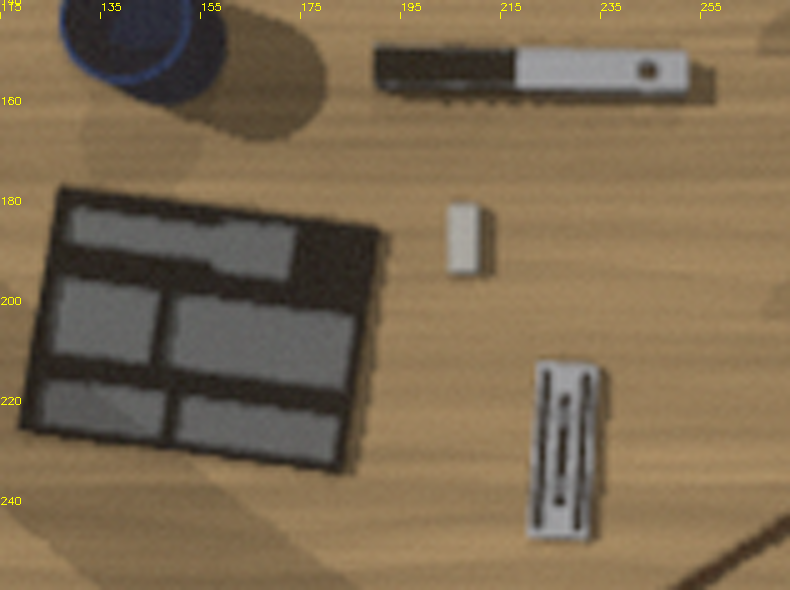

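View pics/c2.png

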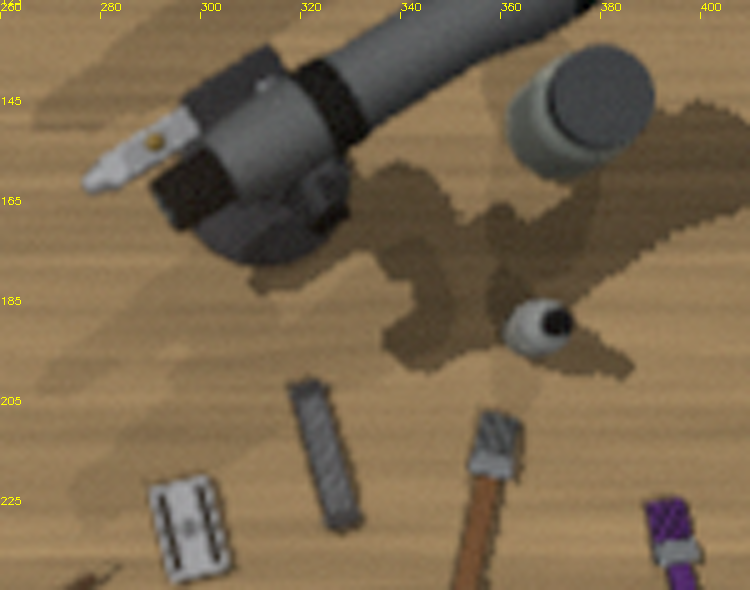

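View pics/c3.png

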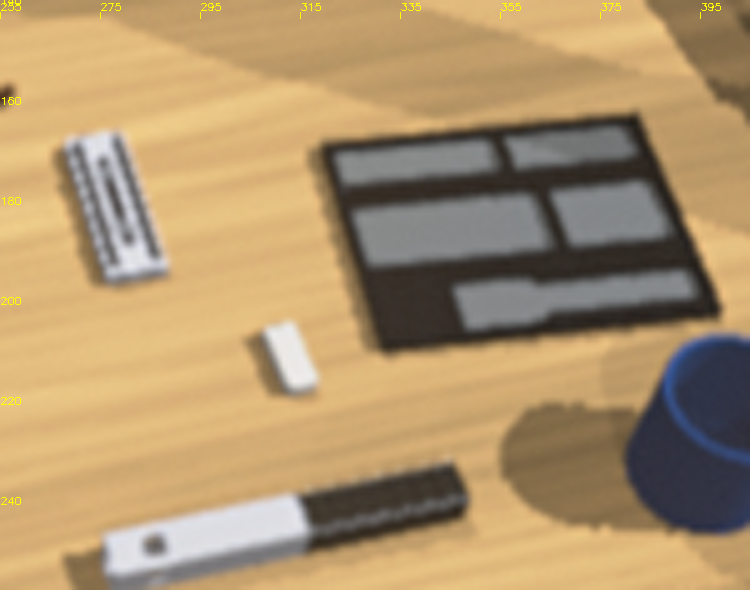

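View pics/c4.png

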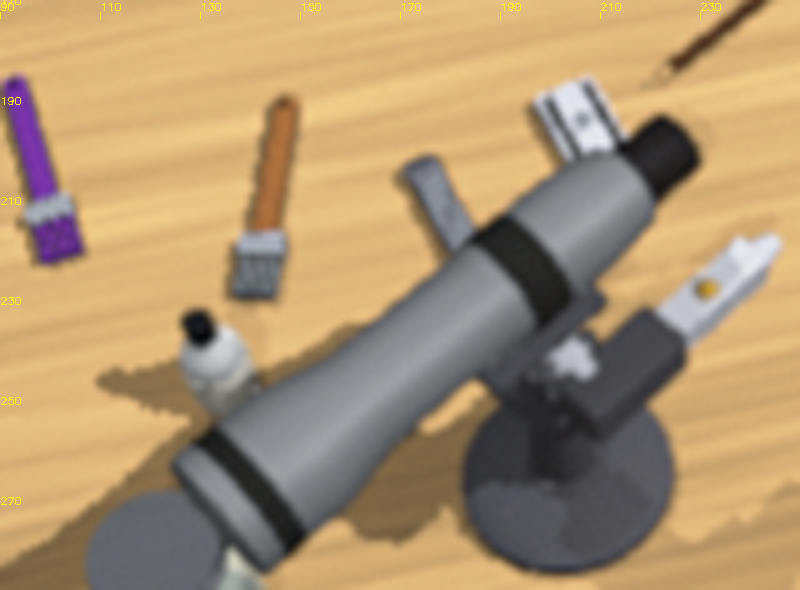

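```bash
cat > m.py <<'E'
from h import *
import pickle
np.set_printoptions(precision=1,suppress=True,linewidth=150)
D=pickle.load(open('d0.pkl','rb'));T,S=D['top'],D['scene']
def c(o,*p): return [(o[0]+(x+.5)/5-.5,o[1]+(y+.5)/5-.5) for x,y in p]
c1=lambda*p:c((115,140),*p)
c2=lambda*p:c((260,125),*p)
c3=lambda*p:c((255,140),*p)
c4=lambda*p:c((90,170),*p)
E
python3 - <<'E'
from m import *
P=lambda n,a:print(n,'\n',np.array(a))
P('handle hole tri',tri(T,c1((647,70)),S,c3((154,545))))
P('mouth top corners tri',tri(T,c1((688,52),(688,90)),S,c3((113,578),(105,535))))
P('handle z25 ends L,R,hole',onz(T,c1((376,67),(688,71),(647,70)),25))
P('scene z25 hole, mouth c, gripend',onz(S,c3((154,545),(109,557),(458,484)),25))
P('stub tip,button tri',tri(T,c2((93,182),(155,142)),S,c4((770,243),(708,288))))
P('stub tip z140, btn z151 top',[onz(T,c2((91,182)),140)[0],onz(T,c2((155,142)),152)[0]])
t=tri(T,c1((60,187),(381,230),(343,475),(20,430)),S,c3((720,313),(382,350),(325,145),(638,113)))
P('tray tri',t)
P('tray z11',onz(T,c1((60,187),(381,230),(343,475),(20,430)),11)); P('tray scene z11',onz(S,c3((720,313),(382,350),(325,145),(638,113)),11))
P('long tri',tri(T,c1((537,362),(600,366),(591,540),(527,536)),S,c3((105,283),(168,272),(122,132),(65,140))) if 0 else tri(T,c1((537,362),(600,366),(591,540),(527,536)),S,c3((168,272),(105,283),(65,140),(122,132))))
def rect(n,top,z):
    q=onz(T,top,z);m=q.mean(0);e=[np.linalg.norm(q[i]-q[(i+1)%4]) for i in range(4)]
    a=q[3]+q[2]-q[0]-q[1];print(n,'ctr',m,'sides',np.array(e),'long-axis yaw',np.degrees(np.arctan2(a[1],a[0])))
rect('long',c1((537,362),(600,366),(591,540),(527,536)),12)
rect('short',c2((150,488),(212,476),(232,572),(172,584)),12)
rect('key',c2((290,388),(325,380),(360,520),(328,532)),12)
P('short tri 2 corners',tri(T,c2((232,572),(172,584)),S,c4((535,103),(590,78))))
P('key tri end ctr',tri(T,c2((344,526)),S,c4((418,162))))
P('brush head tri',tri(T,c2((478,412),(523,420)),S,c4((277,300),(232,297))))
P('brush z12 head end,shoulder',onz(T,c2((500,416),(493,480)),12)); P('brush handle end',onz(T,[(350.5,250.5)],12))
P('scene brush',onz(S,c4((255,299),(263,236),(286,97)),12))
E
python3 - <<'E'
import cv2
im=cv2.imread('pics/top0.png')[195:265,290:410]
cv2.imwrite('pics/c5.png',cv2.resize(im,None,fx=5,fy=5,interpolation=cv2.INTER_CUBIC))
E
```

```text
handle hole tri 
 [[651.6  -4.5  27.4   0.9]]
mouth top corners tri 
 [[663.6 -30.7  25.    1.2]
 [638.9 -29.2  27.5   1.8]]
handle z25 ends L,R,hole 
 [[654.9 168.7  25. ]
 [651.4 -30.   25. ]
 [652.2  -3.9  25. ]]
scene z25 hole, mouth c, gripend 
 [[650.2  -4.4  25. ]
 [651.  -29.6  25. ]
 [656.9 167.3  25. ]]
stub tip,button tri 
 [[ 606.1 -106.6  145.9    0.7]
 [ 627.6 -141.9  152.4    0. ]]
stub tip z140, btn z151 top 
 [[ 607.1 -106.1  140. ]
 [ 627.6 -142.   152. ]]
tray tri 
 [[580.5 372.4   9.6   2. ]
 [552.6 167.6   7.2   0.8]
 [397.5 189.9   8.6   3.3]
 [426.2 392.5  13.    1.3]]
tray z11 
 [[580.7 372.9  11. ]
 [552.  166.5  11. ]
 [397.  187.8  11. ]
 [426.  392.6  11. ]]
tray scene z11 
 [[581.3 370.4  11. ]
 [554.9 166.4  11. ]
 [399.5 190.5  11. ]
 [424.7 394.6  11. ]]
long tri 
 [[467.4  65.8   7.7   1.7]
 [464.9  26.5   6.8   0.4]
 [356.3  32.2  13.5   1.6]
 [358.5  70.7  12.5   1.8]]
long ctr [411.7  48.9  12. ] sides [ 40.  108.8  40.2 108.9] long-axis yaw 177.17015375353992
short ctr [ 407.9 -173.1   12. ] sides [39.9 61.2 38.5 61.4] long-axis yaw -168.41505375215115
key ctr [ 454.7 -258.7   12. ] sides [22.9 90.7 21.7 93.5] long-axis yaw -166.80235924853176
short tri 2 corners 
 [[ 381.5 -197.9    5.2    2.2]
 [ 374.  -161.     8.5    0.7]]
key tri end ctr 
 [[ 409.7 -270.5    7.8    0.9]]
brush head tri 
 [[ 481.4 -359.7    3.1    2.5]
 [ 476.2 -384.9    8.6    1.3]]
brush z12 head end,shoulder 
 [[ 478.6 -370.1   12. ]
 [ 438.2 -364.3   12. ]]
brush handle end 
 [[ 345. -337.   12.]]
scene brush 
 [[ 483.3 -371.4   12. ]
 [ 442.1 -363.1   12. ]
 [ 344.9 -340.2   12. ]]
```

View pics/c5.png

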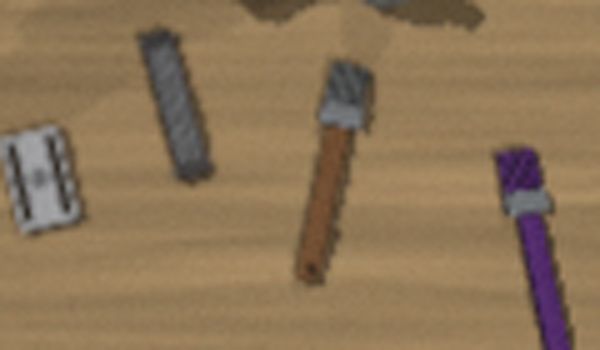

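```bash
cat >> h.py <<'E'
def plan(x,y,z,yaw,n=None,start=None):
    """rows from the present pose to TCP (x,y,z), jaw yaw in deg, tool down"""
    s=readout.read_state();p=np.array(s['eef_pos']);R0=R.from_euler('xyz',s['tool_rot'])
    R1=R.from_euler('xyz',[-90,0,yaw],degrees=True)
    rv=(R0.inv()*R1).as_rotvec(degrees=True);d=np.array([x,y,z])-p
    n=n or int(max(np.ceil(np.linalg.norm(d)/39.9),np.ceil(np.abs(rv).max()/4.99),1))
    print('t %.1f'%s['clock'],'at',np.round(p,1),'rpy',np.round(np.degrees(s['tool_rot']),1),'n',n,'w %.1f'%s['width'])
    for i in range(n):
        Ri=R0*R.from_rotvec(rv*i/n,degrees=True)
        print(np.round(np.r_[Ri.inv().apply(d/n)/40,rv/n/5],3).tolist())
E
cat > go.py <<'E'
import sys
from h import *
plan(*[float(a) for a in sys.argv[1:5]],*[int(a) for a in sys.argv[5:6]])
E
python3 - <<'E'
from m import *
q=onz(T,c1((175,297),(358,315),(347,390),(167,370)),4);print(q,q.mean(0))
cor=np.array([[580.8,371.9],[553,167],[398,189],[425.5,393.2]])
ctr=cor.mean(0);a=cor[1]+cor[2]-cor[0]-cor[3];b=cor[0]+cor[1]-cor[2]-cor[3]
ya=np.degrees(np.arctan2(a[1],a[0]));yb=np.degrees(np.arctan2(b[1],b[0]))-90;print(ctr,ya,yb)
y=np.radians((ya+yb)/2);u=np.array([np.cos(y),np.sin(y)]);v=np.array([-u[1],u[0]])
for n,(i,j) in dict(long=(38,-3),short=(-63,-3),brush=(-23,55),keys=(45.5,-58)).items(): print(n,ctr+i*u+j*v)
# model overlay on top and scene, tray bays and stub
def tw(i,j,z): return [*(ctr+i*u+j*v),z]
def rec(x0,x1,y0,y1,z): return [tw(x0,y0,z),tw(x1,y0,z),tw(x1,y1,z),tw(x0,y1,z)]
L=[rec(-104,104,-79,79,11),rec(-22,98,-27,21,4),rec(-98,-28,-27,21,4),rec(-98,52,37,73,4),rec(-7,98,-73,-43,4)]
sy=np.radians(-59);sd=np.array([np.cos(sy),np.sin(sy)]);sn=np.array([-sd[1],sd[0]]);root=np.array([627.6,-142])+25.5*sd
print('root',root)
def sw(i,j,z): return [*(root+i*sd+j*sn),z]
L+=[[sw(-58,-9.5,149.5),sw(0,-9.5,149.5),sw(0,9.5,149.5),sw(-58,9.5,149.5)],[sw(-72,-5,140),sw(0,-15,155),sw(0,15,155),sw(-72,5,140)]]
ims=[]
for d,(x,y) in ((T,(115,140)),(T,(265,140)),(S,(320,160)),(S,(190,195))):
    w,h=(90,60) if d is T and x==115 or x==320 else (60,60)
    im=cv2.resize(cv2.cvtColor(d['image'],cv2.COLOR_RGB2BGR),None,fx=5,fy=5,interpolation=cv2.INTER_CUBIC)
    for q in L: cv2.polylines(im,[np.int32(np.round((proj(d,q)+.5)*5-.5))],True,(0,0,255),1)
    ims.append(im[y*5:(y+h)*5,x*5:(x+w)*5])
o=np.vstack([np.hstack(ims[:2]),np.hstack(ims[2:])]);print(o.shape);cv2.imwrite('pics/ov.png',o)
E
python3 go.py 653.7 104.5 150 -1
```

```text
[[510.3 299.1   4. ]
 [498.2 181.7   4. ]
 [450.5 187.8   4. ]
 [463.7 302.9   4. ]] [480.7 242.9   4. ]
[489.3 280.3] -97.69828211334935 -97.94389301946448
long [481.2 243. ]
short [494.9 343.1]
brush [546.9 295.6]
keys [425.7 243.1]
root [ 640.7 -163.9]
(600, 750, 3)
t 0.1 at [245.  601.5 230.5] rpy [-90.    0.1  67.8] n 17 w 85.2
[-0.45, 0.119, -0.832, 0.001, 0.81, -0.001]
[-0.39, 0.119, -0.862, 0.001, 0.81, -0.001]
[-0.328, 0.119, -0.887, 0.001, 0.81, -0.001]
[-0.265, 0.119, -0.908, 0.001, 0.81, -0.001]
[-0.2, 0.119, -0.925, 0.001, 0.81, -0.001]
[-0.134, 0.119, -0.937, 0.001, 0.81, -0.001]
[-0.068, 0.119, -0.944, 0.001, 0.81, -0.001]
[-0.001, 0.119, -0.946, 0.001, 0.81, -0.001]
[0.066, 0.119, -0.944, 0.001, 0.81, -0.001]
[0.132, 0.119, -0.937, 0.001, 0.81, -0.001]
[0.198, 0.118, -0.925, 0.001, 0.81, -0.001]
[0.263, 0.118, -0.909, 0.001, 0.81, -0.001]
[0.327, 0.118, -0.888, 0.001, 0.81, -0.001]
[0.389, 0.118, -0.863, 0.001, 0.81, -0.001]
[0.448, 0.118, -0.833, 0.001, 0.81, -0.001]
[0.506, 0.118, -0.8, 0.001, 0.81, -0.001]
[0.561, 0.118, -0.762, 0.001, 0.81, -0.001]
```

View pics/ov.png

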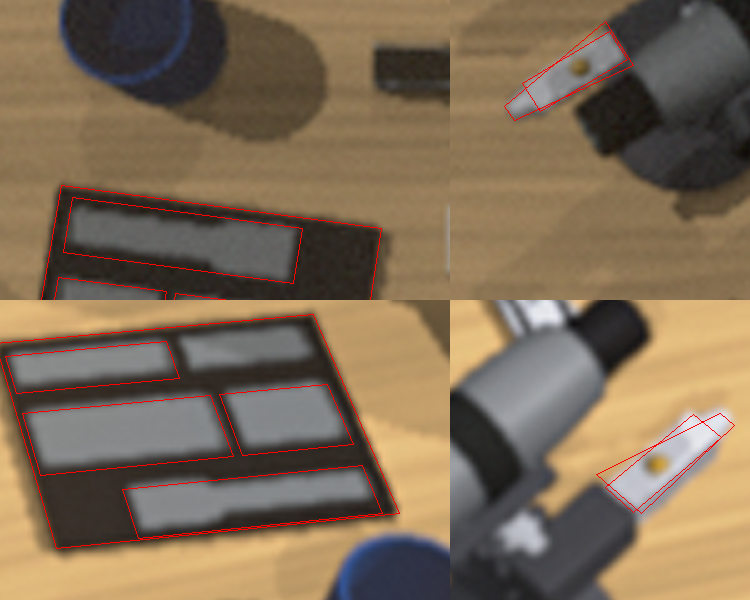

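Overlay: tray bays and stub fit within about 1 px in both views. Moving to above the handle.

>>> apply_moves([
  [[-0.45, 0.12, -0.83, 0, 0.81, 0], [-0.39, 0.12, -0.86, 0, 0.81, 0], [-0.33, 0.12, -0.89, 0, 0.81, 0], [-0.265, 0.12, -0.91, 0, 0.81, 0], [-0.2, 0.12, -0.925, 0, 0.81, 0], [-0.135, 0.12, -0.937, 0, 0.81, 0], [-0.07, 0.12, -0.944, 0, 0.81, 0], [0, 0.12, -0.946, 0, 0.81, 0]],
], claw=60)

```text
clock: 0.77
eef_pos: [431.9, 368.0, 186.0]
tool_rot: [-1.562, 0.005, 0.615]
force: [0.5, 0.3, -0.6]
width: 59.8
```

>>> apply_moves([
  [[0.066, 0.12, -0.944, 0, 0.81, 0], [0.13, 0.12, -0.937, 0, 0.81, 0], [0.2, 0.12, -0.925, 0, 0.81, 0], [0.26, 0.12, -0.909, 0, 0.81, 0], [0.33, 0.12, -0.89, 0, 0.81, 0], [0.39, 0.12, -0.86, 0, 0.81, 0], [0.45, 0.12, -0.83, 0, 0.81, 0], [0.5, 0.12, -0.8, 0, 0.81, 0]],
])

```text
clock: 1.43
eef_pos: [625.3, 118.2, 140.4]
tool_rot: [-1.567, 0.014, 0.022]
force: [0.4, 0.9, 0.3]
width: 59.8
```

```bash
python3 go.py 653.7 104.5 60 -1; python3 -c "
from h import *
print(readout.read_state()['qpos'])"
```

```text
t 1.4 at [625.3 118.2 140.4] rpy [-89.8   0.8   1.3] n 3 w 59.8
[0.244, 0.666, -0.122, -0.012, 0.152, -0.053]
[0.242, 0.668, -0.118, -0.012, 0.152, -0.053]
[0.241, 0.669, -0.114, -0.012, 0.152, -0.053]
[-0.40473192  0.73751252  0.30122811  1.63480551 -0.28236908  0.82580045
  0.04049828]
```

>>> apply_moves([
  [[0.24, 0.67, -0.12, 0, 0.15, -0.05], [0.24, 0.67, -0.12, 0, 0.15, -0.05], [0.24, 0.67, -0.11, 0, 0.15, -0.05], [0, 0, 0, 0, 0, 0]],
])

```text
clock: 1.77
eef_pos: [661.1, 88.1, 56.3]
tool_rot: [-1.576, -0.006, -0.038]
force: [-0.9, 0.5, 0.2]
width: 60.0
```

```bash
python3 go.py 653.7 104.5 3 -1 3
```

```text
t 1.8 at [661.1  88.1  56.3] rpy [-90.3  -0.4  -2.2] n 3 w 60.0
[-0.07, 0.443, 0.137, 0.022, -0.08, 0.024]
[-0.068, 0.443, 0.136, 0.022, -0.08, 0.024]
[-0.066, 0.444, 0.136, 0.022, -0.08, 0.024]
```

>>> apply_moves([
  [[-0.21, 0.3, 0.41, 0, -0.2, 0], [0, 0.4, 0, 0, 0, 0], [0, 0.3, 0, 0, 0, 0], [0, 0, 0, 0, 0, 0], [0, 0, 0, 0, 0, 0]],
])

```text
clock: 2.18
eef_pos: [652.3, 104.4, 14.6]
tool_rot: [-1.577, -0.003, -0.021]
force: [0.3, -0.7, -0.2]
width: 60.1
```

```bash
python3 go.py 653.7 104.5 3 -1 1
```

```text
t 2.2 at [652.3 104.4  14.6] rpy [-90.4  -0.2  -1.2] n 1 w 60.1
[0.034, 0.29, 0.005, 0.073, -0.038, 0.034]
```

>>> apply_moves([
  [[0.035, 0.28, 0, 0.07, 0, 0], [0, 0, 0, 0, 0, 0], [0, 0, 0, 0, 0, 0]],
])

```text
clock: 2.43
eef_pos: [655.4, 104.8, 5.1]
tool_rot: [-1.57, -0.006, -0.02]
force: [1.0, -0.2, -0.2]
width: 60.3
```

>>> apply_moves([
  [[0, 0, 0, 0, 0, 0], [0, 0, 0, 0, 0, 0], [0, 0, 0, 0, 0, 0], [0, 0, 0, 0, 0, 0], [0, 0, 0, 0, 0, 0], [0, 0, 0, 0, 0, 0]],
], claw=15)

```text
clock: 2.93
eef_pos: [656.7, 104.3, 7.4]
tool_rot: [-1.569, -0.009, -0.021]
force: [0.4, -1.2, -1.4]
width: 23.7
```

```bash
python3 go.py 653.7 104.5 60 -1 2
```

```text
t 2.9 at [656.7 104.3   7.4] rpy [-89.9  -0.5  -1.2] n 2 w 23.7
[-0.031, -0.657, 0.003, -0.009, -0.021, 0.054]
[-0.035, -0.657, 0.003, -0.009, -0.021, 0.054]
```

>>> apply_moves([
  [[0, -0.7, 0, 0, 0, 0], [0, -0.9, 0, 0, 0, 0], [0, -0.9, 0, 0, 0, 0], [0, -0.6, 0, 0, 0, 0], [0, 0, 0, 0, 0, 0]],
])

```text
clock: 3.35
eef_pos: [652.7, 103.7, 132.0]
tool_rot: [-1.571, -0.0, -0.021]
force: [1.1, 0.3, -1.2]
width: 23.9
```

```bash
python3 go.py 510 52 136 31 8
```

```text
t 3.4 at [652.7 103.7 132. ] rpy [-90.   -0.   -1.2] n 8 w 23.9
[-0.442, -0.013, -0.171, 0.001, -0.805, 0.001]
[-0.453, -0.012, -0.14, 0.001, -0.805, 0.001]
[-0.462, -0.012, -0.107, 0.001, -0.805, 0.001]
[-0.468, -0.012, -0.075, 0.001, -0.805, 0.001]
[-0.472, -0.012, -0.042, 0.001, -0.805, 0.001]
[-0.474, -0.012, -0.008, 0.001, -0.805, 0.001]
[-0.474, -0.012, 0.025, 0.001, -0.805, 0.001]
[-0.471, -0.012, 0.058, 0.001, -0.805, 0.001]
```

>>> apply_moves([
  [[-0.44, 0, -0.17, 0, -0.8, 0], [-0.45, 0, -0.14, 0, -0.8, 0], [-0.46, 0, -0.11, 0, -0.8, 0], [-0.47, 0, -0.075, 0, -0.8, 0], [-0.47, 0, -0.04, 0, -0.8, 0], [-0.47, 0, -0.01, 0, -0.8, 0], [-0.47, 0, 0.025, 0, -0.8, 0], [-0.2, 0, 0.03, 0, -0.4, 0]],
])

```text
clock: 4.02
eef_pos: [516.1, 55.0, 129.3]
tool_rot: [-1.573, -0.003, 0.532]
force: [-0.2, -0.4, -1.3]
width: 23.4
```

```bash
python3 go.py 518 40 136 31 2
python3 - <<'E'
from h import *
for n,(x,y,w,h) in dict(top=(190,110,140,90),scene=(190,170,140,90)).items():
    im=cv2.cvtColor(grab(n)['image'],cv2.COLOR_RGB2BGR)[y:y+h,x:x+w]
    globals()[n]=cv2.resize(im,None,fx=5,fy=5,interpolation=cv2.INTER_CUBIC)[:300] if 0 else cv2.resize(im,None,fx=5,fy=5,interpolation=cv2.INTER_CUBIC)
cv2.imwrite('pics/ins1.png',np.vstack([top[50:350],scene[130:430]]))
print(readout.read_state()['eef_pos'])
E
```

```text
t 4.0 at [516.1  55.  129.3] rpy [-90.1  -0.2  30.5] n 2 w 23.4
[-0.074, -0.083, -0.174, 0.01, -0.05, 0.016]
[-0.075, -0.083, -0.174, 0.01, -0.05, 0.016]
[517.24753795  55.33882561 129.54123893]
```

View pics/ins1.png

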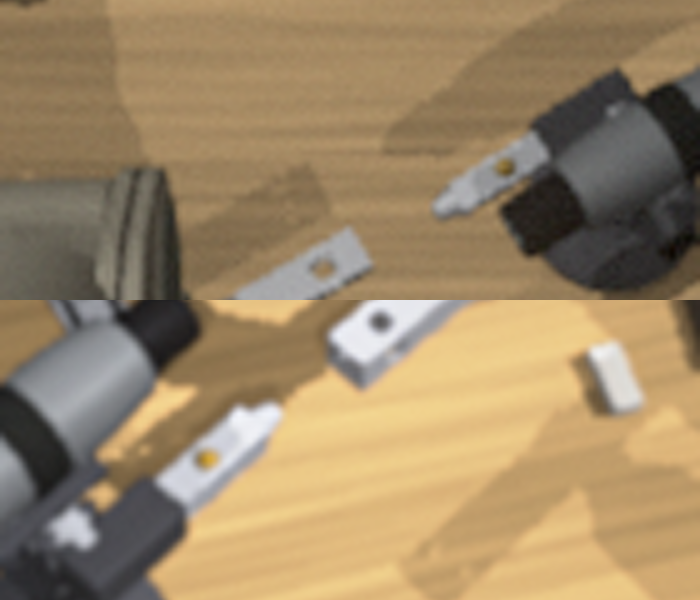

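Run:
```python
from m import *
t=lambda*p:c((190,120),*p); s=lambda*p:c((190,196),*p)
r=tri(T,t((322,267),(505,167),(443,205)),S,s((381,21),(208,159),(268,113)));print(r)
d=r[1]-r[0];print('hole->button yaw',np.degrees(np.arctan2(d[1],d[0])))
q=onz(T,t((348,228),(372,265)),r[0,2]);print(q,q.mean(0)); v=r[0,:2]-q.mean(0)[:2];print('handle yaw',np.degrees(np.arctan2(-v[1],-v[0])))
# handle edges in top view: lower-left points along top edge and right edge
q=onz(T,t((348,228),(240,294)),r[0,2]);v=q[0]-q[1];print('edge yaw',np.degrees(np.arctan2(v[1],v[0])))
q=onz(T,t((372,265),(318,298)),r[0,2]);v=q[0]-q[1];print('edge yaw',np.degrees(np.arctan2(v[1],v[0])))
print(readout.read_state()['eef_pos'],np.degrees(readout.read_state()['tool_rot']))
```

```text
[[ 570.9  -39.2  151.7    1.7]
 [ 627.7 -142.   151.7    0. ]
 [ 606.8 -107.2  147.2    0.5]]
hole->button yaw -61.046955217244786
[[593.2 -53.1 151.7]
 [572.1 -66.5 151.7]] [582.6 -59.8 151.7]
handle yaw -60.214170943566806
edge yaw -58.50207999151213
edge yaw -58.58470213053199
[517.2  55.3 129.5] [-90.1  -0.2  30.3]
```

>>> apply_moves([
  [[-0.145, -0.08, -0.3, 0, -0.12, 0], [0, 0, -0.3, 0, 0, 0], [0, 0, 0, 0, 0, 0], [0, 0, 0, 0, 0, 0]],
])

```text
clock: 4.45
eef_pos: [528.1, 32.5, 132.0]
tool_rot: [-1.573, -0.007, 0.536]
force: [-0.7, 0.1, -0.1]
width: 23.9
```

```bash
cat > st.py <<'E'
from h import *
P=[];Q=[];F=[]
s=readout.read_state();P=np.array(s['eef_pos']);f=np.array(s['force'])
d=np.array([np.cos(np.radians(-59)),np.sin(np.radians(-59))]);n=np.array([-d[1],d[0]]);b=np.array([627.7,-142])
r=P[:2]-b
print('t %.2f'%s['clock'],P.round(1),np.degrees(s['tool_rot']).round(1),'along %.1f lat %.1f'%(r@d,r@n),'F along %.1f lat %.1f z %.1f'%(f[:2]@d,f[:2]@n,f[2]),'w %.1f'%s['width'])
E
python3 st.py;python3 - <<'E'
from h import *
o=[]
for n,(x,y,w,h) in dict(top=(250,125,60,60),scene=(205,180,60,60)).items():
    im=cv2.cvtColor(grab(n)['image'],cv2.COLOR_RGB2BGR)[y:y+h,x:x+w]
    o.append(cv2.resize(im,None,fx=6,fy=6,interpolation=cv2.INTER_CUBIC))
cv2.imwrite('pics/ins2.png',np.hstack(o))
E
python3 st.py
```

```text
t 4.45 [528.1  32.5 132. ] [-90.1  -0.4  30.7] along -200.9 lat 4.5 F along -0.5 lat -0.5 z -0.1 w 23.9
t 4.55 [527.9  32.8 131.9] [-90.1  -0.4  30.8] along -201.2 lat 4.5 F along -0.2 lat 0.7 z -1.7 w 23.8
```

View pics/ins2.png

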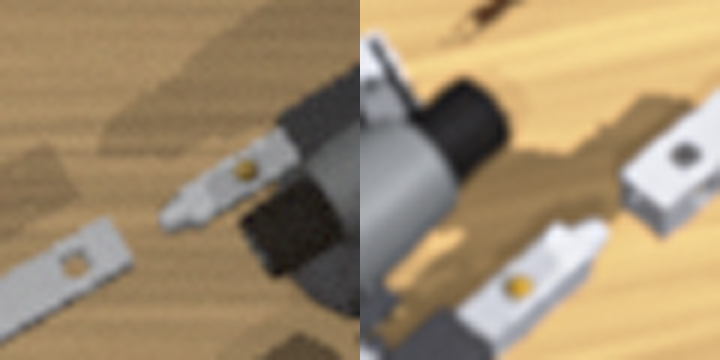

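Run:
```python
from m import *
k=lambda o,*p:[(o[0]+(x+.5)/6-.5,o[1]+(y+.5)/6-.5) for x,y in p]
r=tri(T,k((250,125),(75,263),(246,170)),S,k((205,180),(326,154),(158,287)));print(r)
d=np.array([np.cos(np.radians(-59)),np.sin(np.radians(-59))]);n=np.array([-d[1],d[0]])
w=r[0,:2]-r[1,:2];print('along',w@d,'lat',w@n)
q=onz(T,k((250,125),(104,218),(133,262),(0,287),(0,343)),152);print(q)
for a,b in((0,2),(1,3)):
    v=q[a]-q[b];print(np.degrees(np.arctan2(v[1],v[0])))
# stub edges, scene-based height: project stub axis & handle axis models into scene
root=np.array([640.7,-163.9])
for z in (134,137,140,143): 
    X=[*(r[1,:2]+d*(w@d+25)+n*(w@n)),z]; print('mouth centre z',z,(proj(S,X)-[205,180]+.5)*6+[360,0])
print('tip centre z140',(proj(S,[*(root-72*d),140])-[205,180]+.5)*6+[360,0],'top',(proj(T,[*(root-72*d),140])-[250,125]+.5)*6)
```

```text
[[ 583.7  -61.4  153.5    0.4]
 [ 627.8 -142.3  151.9    0.7]]
along -92.1190166182 lat 3.8321048201491297
[[605.3 -74.9 152. ]
 [584.3 -88.4 152. ]
 [572.7 -26.  152. ]
 [546.3 -26.  152. ]]
-56.360514919450175
-58.674962671721204
mouth centre z 134 [[644.4 217.2]]
mouth centre z 137 [[644.4 213.1]]
mouth centre z 140 [[644.4 209. ]]
mouth centre z 143 [[644.5 204.9]]
tip centre z140 [[603. 233.]] top [[161.6 226.2]]
```

>>> apply_moves([
  [[-0.095, 0.05, -0.1, 0, 0, 0], [0, 0, -0.2, 0, 0, 0], [0, 0, -0.2, 0, 0, 0], [0, 0, -0.15, 0, 0, 0], [0, 0, 0, 0, 0, 0], [0, 0, 0, 0, 0, 0]],
])

```text
clock: 5.05
eef_pos: [539.5, 8.0, 129.2]
tool_rot: [-1.572, -0.007, 0.539]
force: [-1.2, 1.6, 0.3]
width: 23.6
```

```bash
python3 st.py
```

```text
t 5.05 [539.5   8.  129.2] [-90.1  -0.4  30.9] along -174.0 lat 1.7 F along -2.0 lat -0.2 z 0.3 w 23.6
```

>>> apply_moves([
  [[-0.02, 0, -0.15, 0, 0, 0], [0, 0, -0.15, 0, 0, 0], [0, 0, -0.1, 0, 0, 0], [0, 0, 0, 0, 0, 0]],
])

```text
clock: 5.38
eef_pos: [544.9, -3.2, 129.7]
tool_rot: [-1.565, -0.005, 0.542]
force: [-1.7, -0.9, 4.1]
width: 23.5
```

```bash
python3 st.py;python3 - <<'E'
from h import *
o=[]
for n,(x,y,w,h) in dict(top=(250,120,60,60),scene=(195,190,60,60)).items():
    im=cv2.cvtColor(grab(n)['image'],cv2.COLOR_RGB2BGR)[y:y+h,x:x+w]
    o.append(cv2.resize(im,None,fx=6,fy=6,interpolation=cv2.INTER_CUBIC))
cv2.imwrite('pics/ins3.png',np.hstack(o))
E
python3 st.py
```

```text
t 5.38 [544.9  -3.2 129.7] [-89.7  -0.3  31.1] along -161.6 lat 0.5 F along -0.1 lat -1.9 z 4.1 w 23.5
t 5.48 [545.   -3.2 129.7] [-89.7  -0.3  31. ] along -161.6 lat 0.6 F along -1.5 lat -0.9 z 4.0 w 23.6
```

View pics/ins3.png

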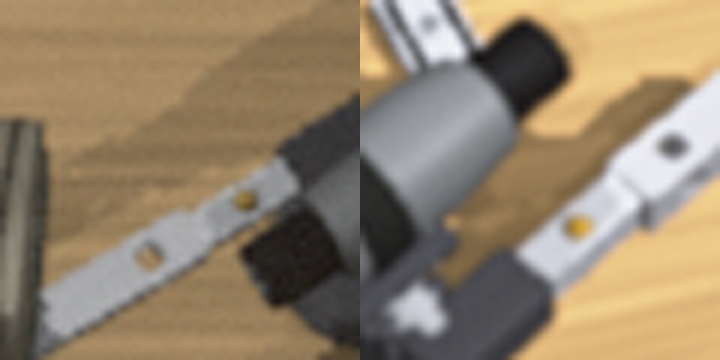

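>>> apply_moves([
  [[0, -0.025, -0.15, 0, 0, 0], [0, 0, -0.2, 0, 0, 0], [0, 0, -0.15, 0, 0, 0], [0, 0, 0, 0, 0, 0]],
])

```text
clock: 5.82
eef_pos: [556.0, -21.9, 130.9]
tool_rot: [-1.566, -0.005, 0.542]
force: [-0.8, 0.5, 1.7]
width: 23.4
```

```bash
python3 st.py
```

```text
t 5.82 [556.  -21.9 130.9] [-89.7  -0.3  31.1] along -139.9 lat 0.4 F along -0.9 lat -0.4 z 1.7 w 23.4
```

>>> apply_moves([
  [[0, -0.02, -0.2, 0, 0, 0], [0, 0, -0.2, 0, 0, 0], [0, 0, -0.15, 0, 0, 0], [0, 0, 0, 0, 0, 0]],
])

```text
clock: 6.15
eef_pos: [568.1, -42.3, 131.4]
tool_rot: [-1.565, -0.004, 0.542]
force: [-0.6, -0.0, 3.2]
width: 24.0
```

```bash
python3 st.py
```

```text
t 6.15 [568.1 -42.3 131.4] [-89.7  -0.3  31.1] along -116.1 lat 0.3 F along -0.3 lat -0.5 z 3.2 w 24.0
```

>>> apply_moves([
  [[0, -0.02, -0.12, 0, 0, 0], [0, 0, -0.1, 0, 0, 0], [0, 0, 0, 0, 0, 0]],
])

```text
clock: 6.4
eef_pos: [571.9, -48.9, 132.0]
tool_rot: [-1.561, -0.003, 0.543]
force: [-1.3, 1.3, 4.1]
width: 24.0
```

```bash
python3 st.py;python3 - <<'E'
from h import *
o=[]
for n,(x,y,w,h) in dict(top=(265,115,60,60),scene=(185,190,60,60)).items():
    im=cv2.cvtColor(grab(n)['image'],cv2.COLOR_RGB2BGR)[y:y+h,x:x+w]
    o.append(cv2.resize(im,None,fx=6,fy=6,interpolation=cv2.INTER_CUBIC))
cv2.imwrite('pics/ins4.png',np.hstack(o))
E
python3 st.py
```

```text
t 6.40 [571.9 -48.9 132. ] [-89.4  -0.2  31.1] along -108.6 lat 0.2 F along -1.8 lat -0.5 z 4.1 w 24.0
t 6.50 [572.  -48.9 132. ] [-89.5  -0.2  31.1] along -108.5 lat 0.2 F along -2.5 lat -1.2 z 3.7 w 23.8
```

View pics/ins4.png

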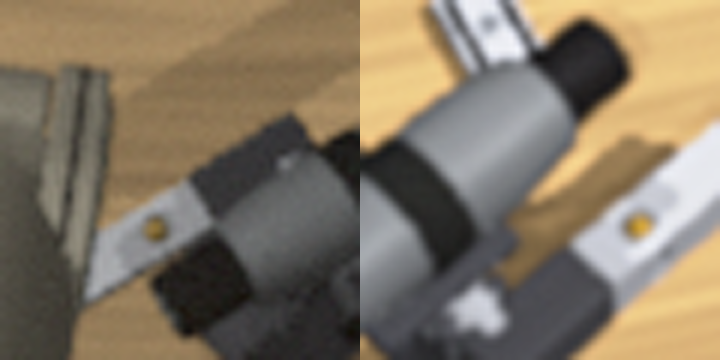

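Button shows gold through the hole in both views (top crop (155,228), scene crop (640,226)), and the mouth is at the boss. One small confirming push, then release.

>>> apply_moves([
  [[0, 0, -0.1, 0, 0, 0], [0, 0, -0.1, 0, 0, 0]],
])

```text
clock: 6.67
eef_pos: [571.8, -49.0, 131.6]
tool_rot: [-1.549, 0.001, 0.547]
force: [-8.7, 8.5, 9.2]
width: 23.6
```

```bash
python3 st.py
```

```text
t 6.67 [571.8 -49.  131.6] [-88.7   0.   31.3] along -108.6 lat 0.0 F along -11.8 lat -3.1 z 9.2 w 23.6
```

>>> apply_moves([
  [[0, 0, 0, 0, 0, 0], [0, 0, 0, 0, 0, 0], [0, 0, 0, 0, 0, 0], [0, 0, 0, 0, 0, 0]],
], claw=50)

```text
clock: 7.0
eef_pos: [572.7, -49.7, 131.0]
tool_rot: [-1.55, -0.0, 0.547]
force: [0.8, -0.2, 0.5]
width: 50.0
```

```bash
python3 st.py
```

```text
t 7.00 [572.7 -49.7 131. ] [-88.8  -0.   31.4] along -107.4 lat 0.4 F along 0.6 lat 0.6 z 0.5 w 50.0
```

>>> apply_moves([
  [[0, -0.5, 0, -0.2, 0, 0], [0, -0.6, 0, 0, 0, 0], [0, -0.4, 0.2, 0, 0, 0], [0, 0, 0.5, 0, 0, 0], [0, 0, 0.3, 0, 0, 0], [0, 0, 0, 0, 0, 0]],
])

```text
clock: 7.5
eef_pos: [553.4, -20.0, 192.2]
tool_rot: [-1.574, 0.0, 0.541]
force: [0.0, 0.4, 0.2]
width: 50.0
```

>>> apply_moves([
  [[0, 0, 0, 0, 0, 0], [0, 0, 0, 0, 0, 0], [0, 0, 0, 0, 0, 0], [0, 0, 0, 0, 0, 0], [0, 0, 0, 0, 0, 0]],
], claw=0)

```text
clock: 7.92
eef_pos: [553.9, -22.7, 190.5]
tool_rot: [-1.576, 0.003, 0.54]
force: [-0.4, -0.4, 0.1]
width: -0.0
```

```bash
python3 st.py
```

```text
t 7.92 [553.9 -22.7 190.5] [-90.3   0.2  30.9] along -140.3 lat -1.8 F along 0.1 lat -0.6 z 0.1 w -0.0
```

>>> apply_moves([
  [[0.05, 0.35, 0.25, 0, 0, 0], [0, 0.35, 0, 0, 0, 0], [0, 0.3, 0, 0, 0, 0], [0, 0.3, 0, 0, 0, 0], [0, 0.3, 0, 0, 0, 0], [0, 0.3, 0, 0, 0, 0]],
])

```text
clock: 8.42
eef_pos: [554.4, -16.1, 114.4]
tool_rot: [-1.58, -0.003, 0.536]
force: [-1.0, -2.2, 6.1]
width: -0.0
```

```bash
python3 st.py
```

```text
t 8.42 [554.4 -16.1 114.4] [-90.5  -0.2  30.7] along -145.7 lat 2.0 F along 1.4 lat -2.0 z 6.1 w -0.0
```

>>> apply_moves([
  [[-0.03, 0.28, 0, 0, 0, 0], [0, 0.28, 0, 0, 0, 0], [0, 0.25, 0, 0, 0, 0], [0, 0.2, 0, 0, 0, 0]],
])

```text
clock: 8.75
eef_pos: [558.8, -22.7, 73.8]
tool_rot: [-1.589, -0.009, 0.532]
force: [-0.3, -1.8, 5.2]
width: 0.1
```

```bash
python3 st.py
```

```text
t 8.75 [558.8 -22.7  73.8] [-91.1  -0.5  30.5] along -137.7 lat 2.4 F along 1.4 lat -1.2 z 5.2 w 0.1
```

>>> apply_moves([
  [[0, 0.15, 0, 0, 0, 0], [0, 0.12, 0, 0, 0, 0]],
])

```text
clock: 8.92
eef_pos: [560.9, -24.9, 64.2]
tool_rot: [-1.592, -0.011, 0.529]
force: [-8.8, 2.0, 47.7]
width: -0.1
```

```bash
python3 st.py
```

```text
t 8.92 [560.9 -24.9  64.2] [-91.2  -0.6  30.3] along -134.8 lat 3.0 F along -6.3 lat -6.5 z 47.7 w -0.1
```

>>> apply_moves([
  [[0, -0.3, 0, 0, 0, 0], [0, -0.8, 0.2, 0, 0, 0], [0, -0.9, 0.6, 0.2, 0, 0], [0, -0.9, 0.8, 0, 0, 0], [0, 0, 0.9, 0, 0, 0], [0, 0, 0.9, 0, 0, 0], [0, 0, 0.6, 0, 0, 0], [0, 0, 0, 0, 0, 0]],
], claw=60)

```text
clock: 9.58
eef_pos: [478.6, 115.3, 179.0]
tool_rot: [-1.57, -0.012, 0.521]
force: [-0.4, 0.3, -0.1]
width: 60.2
```

```bash
python3 st.py
python3 - <<'E'
from h import *
import pickle
D={n:grab(n) for n in('top','scene')};pickle.dump(D,open('d1.pkl','wb'))
im=cv2.cvtColor(D['top']['image'],cv2.COLOR_RGB2BGR)[100:270,110:420]
s=cv2.cvtColor(D['scene']['image'],cv2.COLOR_RGB2BGR)[170:290,60:310]
a=cv2.resize(im,(620,340),interpolation=cv2.INTER_CUBIC);b=cv2.resize(s,(500,240),interpolation=cv2.INTER_CUBIC)
cv2.imwrite('pics/v1.png',np.vstack([a,np.pad(b,((0,0),(0,120),(0,0)))]))
E
```

```text
t 9.58 [478.6 115.3 179. ] [-90.   -0.7  29.9] along -297.4 lat 4.7 F along -0.5 lat -0.2 z -0.1 w 60.2
```

View pics/v1.png

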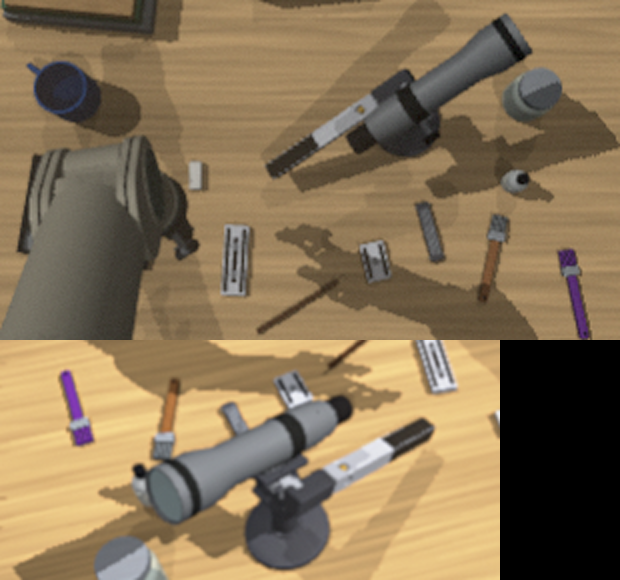

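Scope front is tipped up, the button shows gold in the hole, nothing is knocked over, and the accessories are where they were. Next: the long plate, top crop (235,260).

```bash
cat > chk.py <<'E'
# shift of each accessory in the top view against the first picture
from m import *
import sys
N=grab('top')['image'];N0=T['image']
O=dict(long=((227.7,230),(411.7,48.9)),short=((298,231),(407.9,-173.1)),key=((325,216),(454.7,-258.7)),brush=((356,230),(413,-354.5)))
def chk(names):
    for n in names:
        (u,v),w=O[n];u,v=int(u),int(v);a=24
        t=N0[v-a:v+a,u-a//1:u+a];r=N[v-a-20:v+a+20,u-a-20:u+a+20]
        if n!='long': t=N0[v-20:v+20,u-12:u+12]; r=N[v-40:v+40,u-32:u+32]
        m=cv2.matchTemplate(r,t,cv2.TM_CCOEFF_NORMED);_,b,_,l=cv2.minMaxLoc(m)
        print(n,'score %.3f shift px'%b,l[0]-20,l[1]-20)
if __name__=='__main__': chk(sys.argv[1:])
E
python3 chk.py short key brush; python3 go.py 411.7 48.9 70 87.2 13
```

```text
short score 0.531 shift px 0 0
key score 0.912 shift px 0 0
brush score 0.828 shift px 0 0
t 9.7 at [481.8 109.8 178.9] rpy [-90.2  -0.7  29.5] n 13 w 59.7
[-0.178, 0.207, -0.035, 0.008, -0.888, 0.008]
[-0.18, 0.208, -0.021, 0.008, -0.888, 0.008]
[-0.181, 0.208, -0.008, 0.008, -0.888, 0.008]
[-0.18, 0.208, 0.006, 0.008, -0.888, 0.008]
[-0.179, 0.208, 0.02, 0.008, -0.888, 0.008]
[-0.177, 0.208, 0.034, 0.008, -0.888, 0.008]
[-0.174, 0.208, 0.047, 0.008, -0.888, 0.008]
[-0.169, 0.208, 0.06, 0.008, -0.888, 0.008]
[-0.164, 0.209, 0.073, 0.008, -0.888, 0.008]
[-0.158, 0.209, 0.085, 0.008, -0.888, 0.008]
[-0.151, 0.209, 0.097, 0.008, -0.888, 0.008]
[-0.142, 0.209, 0.108, 0.008, -0.888, 0.008]
[-0.133, 0.209, 0.119, 0.008, -0.888, 0.008]
```

>>> apply_moves([
  [[-0.18, 0.2, -0.035, 0, -0.89, 0], [-0.18, 0.2, -0.02, 0, -0.89, 0], [-0.18, 0.2, -0.01, 0, -0.89, 0], [-0.18, 0.2, 0, 0, -0.89, 0], [-0.18, 0.2, 0.02, 0, -0.89, 0], [-0.18, 0.2, 0.035, 0, -0.89, 0], [-0.17, 0.2, 0.05, 0, -0.89, 0], [-0.17, 0.2, 0.06, 0, -0.89, 0]],
], claw=60)

```text
clock: 10.4
eef_pos: [446.9, 57.7, 110.7]
tool_rot: [-1.59, -0.006, 1.143]
force: [0.7, 0.9, -0.9]
width: 59.9
```

>>> apply_moves([
  [[-0.16, 0.2, 0.07, 0, -0.89, 0], [-0.16, 0.2, 0.085, 0, -0.89, 0], [-0.15, 0.2, 0.1, 0, -0.89, 0], [-0.14, 0.2, 0.11, 0, -0.8, 0], [0, 0, 0, 0, 0, 0]],
])

```text
clock: 10.82
eef_pos: [426.4, 26.7, 73.8]
tool_rot: [-1.588, 0.005, 1.444]
force: [-0.3, -0.5, 0.2]
width: 60.3
```

```bash
python3 go.py 411.7 48.9 25 87.2 2
```

```text
t 10.8 at [426.4  26.7  73.8] rpy [-91.    0.3  82.8] n 2 w 60.3
[0.255, 0.605, 0.228, 0.097, -0.443, -0.03]
[0.262, 0.607, 0.213, 0.097, -0.443, -0.03]
```

>>> apply_moves([
  [[0.5, 0.3, 0.43, 0.2, -0.88, -0.05], [0, 0.3, 0, 0, 0, 0], [0, 0.3, 0, 0, 0, 0], [0, 0, 0, 0, 0, 0], [0, 0, 0, 0, 0, 0]],
])

```text
clock: 11.23
eef_pos: [415.1, 43.4, 41.5]
tool_rot: [-1.57, 0.005, 1.506]
force: [-0.6, 0.3, 0.8]
width: 59.6
```

```bash
python3 go.py 411.7 48.9 4.5 87.2 1; python3 chk.py short key brush
```

```text
t 11.2 at [415.1  43.4  41.5] rpy [-90.    0.3  86.3] n 1 w 59.6
[0.136, 0.925, 0.094, -0.008, -0.187, -0.063]
short score 0.693 shift px 0 0
key score 0.926 shift px 0 0
brush score 0.995 shift px 0 0
```

>>> apply_moves([
  [[0.14, 0.3, 0.1, 0, -0.18, 0], [0, 0.3, 0, 0, 0, 0], [0, 0.25, 0, 0, 0, 0], [0, 0, 0, 0, 0, 0], [0, 0, 0, 0, 0, 0]],
])

```text
clock: 11.7
eef_pos: [416.0, 45.3, 10.8]
tool_rot: [-1.577, 0.011, 1.508]
force: [0.1, -0.6, -0.0]
width: 60.2
```

```bash
python3 go.py 411.7 48.9 4.5 87.2 1
```

```text
t 11.7 at [416.   45.3  10.8] rpy [-90.3   0.6  86.4] n 1 w 60.2
[0.084, 0.156, 0.114, 0.068, -0.159, -0.121]
```

>>> apply_moves([
  [[0.12, 0.12, 0.15, 0.07, -0.2, -0.12], [0, 0.06, 0, 0, 0, 0], [0, 0, 0, 0, 0, 0]],
])

```text
clock: 11.95
eef_pos: [412.2, 49.3, 5.3]
tool_rot: [-1.574, 0.003, 1.523]
force: [0.8, 0.4, 0.1]
width: 59.9
```

>>> apply_moves([
  [[0, 0, 0, 0, 0, 0], [0, 0, 0, 0, 0, 0], [0, 0, 0, 0, 0, 0], [0, 0, 0, 0, 0, 0], [0, 0, 0, 0, 0, 0]],
], claw=28)

```text
clock: 12.37
eef_pos: [413.9, 48.6, 7.4]
tool_rot: [-1.578, 0.005, 1.521]
force: [0.4, -0.4, -1.1]
width: 35.6
```

```bash
python3 go.py 411.7 48.9 60 87.2 1
```

```text
t 12.4 at [413.9  48.6   7.4] rpy [-90.4   0.3  87.1] n 1 w 35.6
[-0.001, -1.315, 0.046, 0.08, -0.016, -0.052]
```

>>> apply_moves([
  [[0, -0.5, 0, 0, 0, 0], [0, -0.7, 0, 0, 0, 0], [0, -0.5, 0, 0, 0, 0], [0, 0, 0, 0, 0, 0]],
])

```text
clock: 12.7
eef_pos: [411.9, 48.9, 76.8]
tool_rot: [-1.572, 0.007, 1.523]
force: [1.3, 0.0, -0.6]
width: 35.4
```

```bash
python3 go.py 481.2 243 70 -8 20
```

```text
t 12.7 at [411.9  48.9  76.8] rpy [-90.1   0.4  87.2] n 20 w 35.4
[0.247, 0.007, -0.075, 0.004, 0.952, -0.002]
[0.252, 0.007, -0.054, 0.004, 0.952, -0.002]
[0.256, 0.007, -0.033, 0.004, 0.952, -0.002]
[0.257, 0.007, -0.012, 0.004, 0.952, -0.002]
[0.257, 0.007, 0.01, 0.004, 0.952, -0.002]
[0.256, 0.007, 0.031, 0.004, 0.952, -0.002]
[0.252, 0.007, 0.052, 0.004, 0.952, -0.002]
[0.247, 0.007, 0.073, 0.004, 0.952, -0.002]
[0.24, 0.007, 0.093, 0.004, 0.952, -0.002]
[0.232, 0.007, 0.113, 0.004, 0.952, -0.002]
[0.221, 0.007, 0.132, 0.004, 0.952, -0.002]
[0.21, 0.008, 0.15, 0.004, 0.952, -0.002]
[0.197, 0.008, 0.166, 0.004, 0.952, -0.002]
[0.182, 0.008, 0.182, 0.004, 0.952, -0.002]
[0.166, 0.008, 0.197, 0.004, 0.952, -0.002]
[0.149, 0.008, 0.21, 0.004, 0.952, -0.002]
[0.132, 0.008, 0.221, 0.004, 0.952, -0.002]
[0.113, 0.008, 0.232, 0.004, 0.952, -0.002]
[0.093, 0.008, 0.24, 0.004, 0.952, -0.002]
[0.073, 0.008, 0.247, 0.004, 0.952, -0.002]
```

>>> apply_moves([
  [[0.25, 0, -0.07, 0, 0.95, 0], [0.25, 0, -0.05, 0, 0.95, 0], [0.26, 0, -0.03, 0, 0.95, 0], [0.26, 0, -0.01, 0, 0.95, 0], [0.26, 0, 0.01, 0, 0.95, 0], [0.26, 0, 0.03, 0, 0.95, 0], [0.25, 0, 0.05, 0, 0.95, 0], [0.25, 0, 0.07, 0, 0.95, 0]],
])

```text
clock: 13.37
eef_pos: [440.3, 123.4, 72.8]
tool_rot: [-1.577, 0.011, 0.819]
force: [-0.5, -0.7, -1.1]
width: 35.6
```

>>> apply_moves([
  [[0.24, 0, 0.09, 0, 0.95, 0], [0.23, 0, 0.11, 0, 0.95, 0], [0.22, 0, 0.13, 0, 0.95, 0], [0.21, 0, 0.15, 0, 0.95, 0], [0.2, 0, 0.17, 0, 0.95, 0], [0.18, 0, 0.18, 0, 0.95, 0], [0.17, 0, 0.2, 0, 0.95, 0], [0.15, 0, 0.21, 0, 0.9, 0]],
])

```text
clock: 14.03
eef_pos: [472.0, 199.7, 65.0]
tool_rot: [-1.591, 0.009, 0.125]
force: [0.0, 0.6, -0.7]
width: 35.7
```

```bash
python3 go.py 481.2 243 60 -8
```

```text
t 14.0 at [472.  199.7  65. ] rpy [-91.1   0.5   7.2] n 4 w 35.7
[0.091, 0.025, 0.262, 0.06, 0.759, -0.018]
[0.074, 0.026, 0.267, 0.06, 0.759, -0.018]
[0.056, 0.028, 0.272, 0.06, 0.759, -0.018]
[0.038, 0.03, 0.275, 0.06, 0.759, -0.018]
```

>>> apply_moves([
  [[0.09, 0, 0.26, 0.06, 0.76, 0], [0.07, 0, 0.27, 0.06, 0.76, 0], [0.06, 0, 0.27, 0.06, 0.76, 0], [0.02, 0, 0.2, 0.06, 0.4, 0], [0, 0, 0, 0, 0, 0], [0, 0, 0, 0, 0, 0]],
])

```text
clock: 14.53
eef_pos: [480.6, 241.9, 59.2]
tool_rot: [-1.577, 0.006, -0.12]
force: [-0.3, 0.3, -0.9]
width: 35.3
```

```bash
python3 go.py 481.2 243 30 -8 1
python3 - <<'E'
from m import *
d=grab('scene');cv2.imwrite('pics/p1.png',cv2.resize(cv2.cvtColor(d['image'],cv2.COLOR_RGB2BGR)[140:240,290:410],None,fx=5,fy=5,interpolation=cv2.INTER_CUBIC))
E
```

```text
t 14.5 at [480.6 241.9  59.2] rpy [-90.4   0.3  -6.9] n 1 w 35.3
[0.015, 0.73, 0.035, 0.074, 0.22, -0.063]
```

View pics/p1.png

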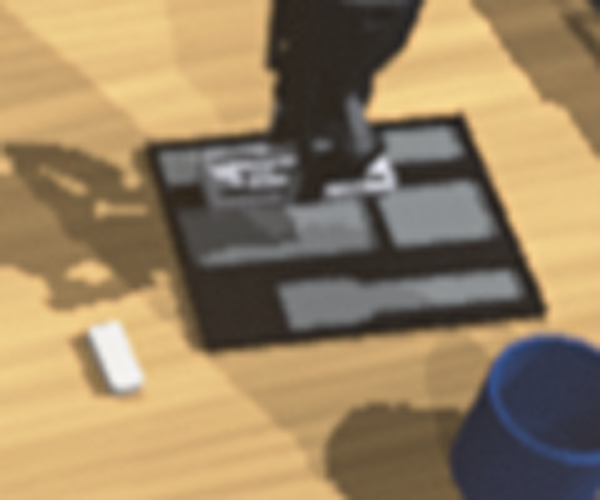

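Plate is held level between the fingers and aligned over its bay. Lowering.

>>> apply_moves([
  [[0.02, 0.3, 0.03, 0.05, 0.22, 0], [0, 0.3, 0, 0, 0, 0], [0, 0.25, 0, 0, 0, 0], [0, 0, 0, 0, 0, 0], [0, 0, 0, 0, 0, 0]],
])

```text
clock: 15.0
eef_pos: [481.0, 238.7, 23.1]
tool_rot: [-1.577, 0.006, -0.139]
force: [0.4, -0.5, -1.5]
width: 35.7
```

```bash
python3 go.py 481.2 243 13 -8 1
```

```text
t 15.0 at [481.  238.7  23.1] rpy [-90.3   0.3  -8. ] n 1 w 35.7
[-0.009, 0.252, 0.107, 0.068, 0.002, -0.066]
```

>>> apply_moves([
  [[0, 0, 0.14, 0.07, 0, -0.06], [0, 0.14, 0, 0, 0, 0], [0, 0.12, 0, 0, 0, 0], [0, 0, 0, 0, 0, 0]],
])

```text
clock: 15.33
eef_pos: [482.6, 244.6, 13.0]
tool_rot: [-1.569, -0.001, -0.14]
force: [0.1, 0.2, 0.4]
width: 35.8
```

```bash
python3 go.py 481.2 243 11 -8 1
```

```text
t 15.3 at [482.6 244.6  13. ] rpy [-89.9  -0.1  -8. ] n 1 w 35.8
[-0.028, 0.049, -0.044, -0.019, 0.001, 0.016]
```

>>> apply_moves([
  [[-0.03, 0.06, -0.04, 0, 0, 0], [0, 0, 0, 0, 0, 0]],
])

```text
clock: 15.5
eef_pos: [481.9, 243.8, 11.0]
tool_rot: [-1.568, -0.003, -0.139]
force: [-0.3, -0.3, 0.6]
width: 35.5
```

>>> apply_moves([
  [[0, 0, 0, 0, 0, 0], [0, 0, 0, 0, 0, 0], [0, 0, 0, 0, 0, 0], [0, 0, 0, 0, 0, 0]],
], claw=48)

```text
clock: 15.83
eef_pos: [482.0, 243.7, 11.3]
tool_rot: [-1.567, -0.004, -0.139]
force: [0.3, -0.2, 0.4]
width: 48.0
```

>>> apply_moves([
  [[0, -0.4, 0, 0, 0, 0], [0, -0.8, 0, 0, 0, 0], [0, -0.8, -0.3, 0, 0, 0], [0, -0.6, -0.7, 0, 0, 0], [-0.2, -0.4, -0.9, 0, 0, 0], [-0.2, 0, -0.9, 0, 0, 0], [-0.2, 0, -0.9, 0, 0, 0], [-0.2, 0, -0.9, 0, 0, 0]],
])

```text
clock: 16.5
eef_pos: [427.3, 70.0, 135.4]
tool_rot: [-1.559, -0.012, -0.124]
force: [1.1, -1.2, -1.1]
width: 48.1
```

```bash
python3 chk.py short key brush
python3 - <<'E'
from m import *
# bay_long: bright plate pixels in scene view at z=16
d=grab('scene')['image'].astype(int);g=d.min(2)
ys,xs=np.where(g>165);q=onz(S,np.c_[xs,ys],16)
ctr=np.array([489.3,280.3]);y=np.radians(-97.82);u=np.array([np.cos(y),np.sin(y)]);v=np.array([-u[1],u[0]])
l=np.c_[(q[:,:2]-ctr)@u,(q[:,:2]-ctr)@v];m=(abs(l[:,0])<110)&(abs(l[:,1])<85);l=l[m]
print(len(l),l.min(0),l.max(0),np.percentile(l,[2,98],axis=0))
E
python3 go.py 407.9 -173.1 70 -78.4
```

```text
short score 0.656 shift px 0 0
key score 0.926 shift px 0 0
brush score 0.995 shift px 0 0
168 [-17.9 -17. ] [90.6 17.1] [[-16.6 -13.1]
 [ 89.6  16.7]]
t 16.6 at [424.   64.2 134.5] rpy [-89.7  -0.3  -7.6] n 15 w 48.1
[0.025, 0.106, -0.396, -0.006, 0.944, 0.001]
[0.058, 0.106, -0.393, -0.006, 0.944, 0.001]
[0.09, 0.106, -0.386, -0.006, 0.944, 0.001]
[0.122, 0.106, -0.378, -0.006, 0.944, 0.001]
[0.152, 0.106, -0.366, -0.006, 0.944, 0.001]
[0.182, 0.107, -0.353, -0.006, 0.944, 0.001]
[0.21, 0.107, -0.336, -0.006, 0.944, 0.001]
[0.237, 0.107, -0.318, -0.006, 0.944, 0.001]
[0.262, 0.107, -0.297, -0.006, 0.944, 0.001]
[0.286, 0.107, -0.275, -0.006, 0.944, 0.001]
[0.308, 0.107, -0.25, -0.006, 0.944, 0.001]
[0.327, 0.107, -0.224, -0.006, 0.944, 0.001]
[0.345, 0.107, -0.196, -0.006, 0.944, 0.001]
[0.359, 0.107, -0.167, -0.006, 0.944, 0.001]
[0.372, 0.108, -0.137, -0.006, 0.944, 0.001]
```

>>> apply_moves([
  [[0.025, 0.1, -0.4, 0, 0.94, 0], [0.06, 0.1, -0.39, 0, 0.94, 0], [0.09, 0.1, -0.385, 0, 0.94, 0], [0.12, 0.1, -0.38, 0, 0.94, 0], [0.15, 0.1, -0.37, 0, 0.94, 0], [0.18, 0.1, -0.35, 0, 0.94, 0], [0.21, 0.1, -0.335, 0, 0.94, 0], [0.24, 0.1, -0.32, 0, 0.94, 0]],
], claw=58)

```text
clock: 17.27
eef_pos: [416.8, -64.6, 102.2]
tool_rot: [-1.555, -0.004, -0.818]
force: [0.7, -0.6, 0.3]
width: 58.2
```

>>> apply_moves([
  [[0.26, 0.1, -0.3, 0, 0.94, 0], [0.29, 0.1, -0.275, 0, 0.94, 0], [0.31, 0.1, -0.25, 0, 0.94, 0], [0.33, 0.1, -0.22, 0, 0.94, 0], [0.34, 0.1, -0.2, 0, 0.94, 0], [0.3, 0.05, -0.15, 0, 0.7, 0], [0, 0, 0, 0, 0, 0]],
])

```text
clock: 17.85
eef_pos: [407.3, -165.1, 76.9]
tool_rot: [-1.555, 0.002, -1.329]
force: [-0.1, 0.0, 0.3]
width: 57.6
```

```bash
python3 go.py 407.9 -173.1 45 -78.4 1
```

```text
t 17.9 at [ 407.3 -165.1   76.9] rpy [-89.1   0.1 -76.2] n 1 w 57.6
[0.2, 0.797, -0.045, -0.183, 0.448, -0.028]
```

>>> apply_moves([
  [[0.1, 0.3, -0.03, -0.18, 0.25, 0], [0.1, 0.3, -0.02, 0, 0.2, 0], [0, 0.3, 0, 0, 0, 0], [0, 0, 0, 0, 0, 0], [0, 0, 0, 0, 0, 0]],
])

```text
clock: 18.27
eef_pos: [409.5, -172.4, 42.0]
tool_rot: [-1.571, 0.005, -1.368]
force: [0.1, -0.3, -0.5]
width: 58.0
```

```bash
python3 go.py 407.9 -173.1 4.5 -78.4 1;python3 chk.py key brush
```

```text
t 18.3 at [ 409.5 -172.4   42. ] rpy [-90.    0.3 -78.4] n 1 w 58.0
[0.013, 0.936, -0.043, 0.005, 0.006, -0.052]
key score 0.350 shift px 0 0
brush score 0.592 shift px 0 0
```

>>> apply_moves([
  [[0.01, 0.3, -0.05, 0, 0, 0], [0, 0.3, 0, 0, 0, 0], [0, 0.3, 0, 0, 0, 0], [0, 0.05, 0, 0, 0, 0], [0, 0, 0, 0, 0, 0]],
])

```text
clock: 18.73
eef_pos: [408.3, -172.3, 13.9]
tool_rot: [-1.573, 0.001, -1.365]
force: [0.9, -0.2, 0.3]
width: 57.7
```

```bash
python3 go.py 407.9 -173.1 4 -78.4 1
```

```text
t 18.7 at [ 408.3 -172.3   13.9] rpy [-90.1   0.1 -78.2] n 1 w 57.7
[0.018, 0.248, -0.014, 0.029, 0.04, -0.014]
```

>>> apply_moves([
  [[0.02, 0.17, -0.01, 0, 0.04, 0], [0, 0.12, 0, 0, 0, 0], [0, 0.03, 0, 0, 0, 0]],
])

```text
clock: 18.98
eef_pos: [408.8, -173.2, 2.8]
tool_rot: [-1.573, -0.001, -1.367]
force: [-1.1, 0.3, -0.0]
width: 58.1
```

>>> apply_moves([
  [[0, 0, 0, 0, 0, 0], [0, 0, 0, 0, 0, 0], [0, 0, 0, 0, 0, 0], [0, 0, 0, 0, 0, 0], [0, 0, 0, 0, 0, 0]],
], claw=28)

```text
clock: 19.4
eef_pos: [409.5, -173.1, 5.2]
tool_rot: [-1.572, -0.004, -1.365]
force: [0.7, -0.4, 0.5]
width: 36.1
```

>>> apply_moves([
  [[0, -0.5, 0, 0, 0, 0], [0, -0.7, 0, 0, 0, 0], [0, -0.7, 0, 0, 0, 0], [0, -0.2, 0, 0, 0, 0]],
])

```text
clock: 19.73
eef_pos: [407.7, -171.2, 90.3]
tool_rot: [-1.579, -0.001, -1.362]
force: [1.0, -0.3, 0.2]
width: 35.8
```

```bash
python3 go.py 494.9 343.1 80 -8
```

```text
t 19.7 at [ 407.7 -171.2   90.3] rpy [-90.5  -0.1 -78. ] n 15 w 35.8
[-0.808, 0.014, 0.32, 0.006, -0.934, -0.003]
[-0.78, 0.014, 0.385, 0.006, -0.934, -0.003]
[-0.746, 0.014, 0.447, 0.006, -0.934, -0.003]
[-0.707, 0.014, 0.506, 0.006, -0.934, -0.003]
[-0.663, 0.014, 0.562, 0.006, -0.934, -0.003]
[-0.615, 0.014, 0.614, 0.006, -0.934, -0.003]
[-0.563, 0.014, 0.662, 0.006, -0.934, -0.003]
[-0.508, 0.014, 0.706, 0.006, -0.934, -0.003]
[-0.448, 0.015, 0.745, 0.006, -0.934, -0.003]
[-0.386, 0.015, 0.779, 0.006, -0.934, -0.003]
[-0.322, 0.015, 0.808, 0.006, -0.934, -0.003]
[-0.255, 0.016, 0.831, 0.006, -0.934, -0.003]
[-0.186, 0.016, 0.849, 0.006, -0.934, -0.003]
[-0.117, 0.016, 0.862, 0.006, -0.934, -0.003]
[-0.046, 0.017, 0.868, 0.006, -0.934, -0.003]
```

>>> apply_moves([
  [[-0.8, 0, 0.32, 0, -0.93, 0], [-0.78, 0, 0.385, 0, -0.93, 0], [-0.75, 0, 0.45, 0, -0.93, 0], [-0.71, 0, 0.5, 0, -0.93, 0], [-0.66, 0, 0.56, 0, -0.93, 0], [-0.615, 0, 0.61, 0, -0.93, 0], [-0.56, 0, 0.66, 0, -0.93, 0], [-0.51, 0, 0.7, 0, -0.93, 0]],
])

```text
clock: 20.4
eef_pos: [455.5, 99.5, 88.2]
tool_rot: [-1.584, -0.004, -0.711]
force: [0.8, 0.6, -0.3]
width: 35.9
```

>>> apply_moves([
  [[-0.45, 0, 0.745, 0, -0.93, 0], [-0.39, 0, 0.78, 0, -0.93, 0], [-0.32, 0, 0.81, 0, -0.93, 0], [-0.255, 0, 0.83, 0, -0.93, 0], [-0.19, 0, 0.85, 0, -0.93, 0], [-0.1, 0, 0.7, 0, -0.5, 0], [0, 0, 0.1, 0, 0, 0], [0, 0, 0, 0, 0, 0]],
])

```text
clock: 21.07
eef_pos: [485.1, 322.1, 80.7]
tool_rot: [-1.581, 0.009, -0.227]
force: [0.9, -0.1, -0.9]
width: 35.8
```

```bash
python3 go.py 494.9 343.1 45 -8 2
```

```text
t 21.1 at [485.1 322.1  80.7] rpy [-90.6   0.5 -13. ] n 2 w 35.8
[0.064, 0.443, 0.288, 0.059, -0.5, -0.052]
[0.074, 0.444, 0.283, 0.059, -0.5, -0.052]
```

>>> apply_moves([
  [[0.07, 0.3, 0.29, 0.06, -0.5, -0.05], [0.07, 0.3, 0.28, 0.06, -0.5, -0.05], [0, 0.2, 0, 0, 0, 0], [0, 0, 0, 0, 0, 0], [0, 0, 0, 0, 0, 0]],
])

```text
clock: 21.48
eef_pos: [494.3, 336.8, 44.7]
tool_rot: [-1.579, 0.001, -0.142]
force: [-0.5, 0.1, 0.3]
width: 36.2
```

```bash
python3 go.py 494.9 343.1 26 -8 1
```

```text
t 21.5 at [494.3 336.8  44.7] rpy [-90.5   0.1  -8.1] n 1 w 36.2
[-0.007, 0.467, 0.162, 0.097, -0.025, -0.014]
```

>>> apply_moves([
  [[0, 0.2, 0.14, 0.1, 0, 0], [0, 0.2, 0.08, 0, 0, 0], [0, 0.1, 0, 0, 0, 0], [0, 0, 0, 0, 0, 0], [0, 0, 0, 0, 0, 0]],
])

```text
clock: 21.9
eef_pos: [496.3, 342.0, 23.4]
tool_rot: [-1.573, 0.0, -0.148]
force: [0.7, 0.1, -0.3]
width: 35.7
```

```bash
python3 go.py 494.9 343.1 11 -8 1
```

```text
t 21.9 at [496.3 342.   23.4] rpy [-90.1   0.   -8.5] n 1 w 35.7
[-0.04, 0.31, 0.023, 0.023, -0.091, -0.003]
```

>>> apply_moves([
  [[-0.04, 0.12, 0.06, 0, -0.09, 0], [0, 0.12, 0, 0, 0, 0], [0, 0.1, 0, 0, 0, 0], [0, 0, 0, 0, 0, 0]],
])

```text
clock: 22.23
eef_pos: [495.7, 345.3, 10.2]
tool_rot: [-1.572, -0.002, -0.139]
force: [-0.4, -1.1, 3.3]
width: 35.8
```

```bash
python3 go.py 494.9 343.1 11 -8 1
```

```text
t 22.2 at [495.7 345.3  10.2] rpy [-90.1  -0.1  -8. ] n 1 w 35.8
[-0.013, -0.021, -0.057, 0.013, 0.005, 0.022]
```

>>> apply_moves([
  [[0, -0.03, -0.03, 0, 0, 0], [0, 0, 0, 0, 0, 0], [0, 0, 0, 0, 0, 0], [0, 0, 0, 0, 0, 0]],
], claw=48)

```text
clock: 22.57
eef_pos: [495.4, 344.3, 11.1]
tool_rot: [-1.572, -0.002, -0.139]
force: [-0.2, 0.7, -0.7]
width: 47.9
```

>>> apply_moves([
  [[0, -0.4, 0, 0, 0, 0], [0, -0.8, 0, 0, 0, 0], [-0.1, -0.8, -0.5, 0, 0, 0], [-0.1, -0.4, -0.95, 0, 0, 0], [-0.1, 0, -0.95, 0, 0, 0], [-0.1, 0, -0.95, 0, 0, 0], [-0.1, 0, -0.95, 0, 0, 0], [-0.1, 0, -0.95, 0, 0, 0]],
])

```text
clock: 23.23
eef_pos: [442.4, 146.7, 117.8]
tool_rot: [-1.557, -0.009, -0.124]
force: [1.8, 0.2, 0.3]
width: 47.8
```

```bash
cat > tray.py <<'E'
from m import *
d=grab('scene')['image'].astype(int);g=d.min(2)
ys,xs=np.where(g>165);q=onz(S,np.c_[xs,ys],16)
ctr=np.array([489.3,280.3]);y=np.radians(-97.82);u=np.array([np.cos(y),np.sin(y)]);v=np.array([-u[1],u[0]])
l=np.c_[(q[:,:2]-ctr)@u,(q[:,:2]-ctr)@v]
for n,a in dict(long=(-25,104),short=(-104,-25)).items():
    m=(l[:,0]>a[0])&(l[:,0]<a[1])&(abs(l[:,1])<85);print(n,m.sum(),l[m].min(0),l[m].max(0))
E
python3 tray.py; python3 chk.py key brush; python3 go.py 454.7 -258.7 70 -76.8
```

```text
long 165 [-17.9 -17. ] [90.1 17.1]
short 115 [-91.4 -18.1] [-32.   16.6]
key score 0.913 shift px 0 0
brush score 0.995 shift px 0 0
t 23.3 at [440.8 139.5 116.4] rpy [-89.7  -0.3  -7.6] n 14 w 48.1
[0.118, 0.081, -0.702, -0.006, 0.989, 0.002]
[0.178, 0.081, -0.689, -0.006, 0.989, 0.002]
[0.237, 0.081, -0.671, -0.006, 0.989, 0.002]
[0.294, 0.081, -0.648, -0.006, 0.989, 0.002]
[0.349, 0.082, -0.62, -0.006, 0.989, 0.002]
[0.401, 0.082, -0.588, -0.006, 0.989, 0.002]
[0.45, 0.082, -0.551, -0.006, 0.989, 0.002]
[0.496, 0.082, -0.51, -0.006, 0.989, 0.002]
[0.538, 0.083, -0.466, -0.006, 0.989, 0.002]
[0.576, 0.083, -0.418, -0.006, 0.989, 0.002]
[0.61, 0.083, -0.366, -0.006, 0.989, 0.002]
[0.639, 0.083, -0.312, -0.006, 0.989, 0.002]
[0.664, 0.083, -0.256, -0.006, 0.989, 0.002]
[0.684, 0.083, -0.198, -0.006, 0.989, 0.002]
```

>>> apply_moves([
  [[0.12, 0.08, -0.7, 0, 0.98, 0], [0.18, 0.08, -0.69, 0, 0.98, 0], [0.24, 0.08, -0.67, 0, 0.98, 0], [0.29, 0.08, -0.65, 0, 0.98, 0], [0.35, 0.08, -0.62, 0, 0.98, 0], [0.4, 0.08, -0.59, 0, 0.98, 0], [0.45, 0.08, -0.55, 0, 0.98, 0], [0.5, 0.08, -0.51, 0, 0.98, 0]],
], claw=42)

```text
clock: 24.0
eef_pos: [454.5, -87.7, 97.5]
tool_rot: [-1.546, -0.008, -0.835]
force: [0.2, 0.0, 0.3]
width: 42.0
```

>>> apply_moves([
  [[0.54, 0.08, -0.47, 0, 0.98, 0], [0.58, 0.08, -0.42, 0, 0.98, 0], [0.61, 0.08, -0.37, 0, 0.98, 0], [0.64, 0.08, -0.31, 0, 0.98, 0], [0.6, 0.08, -0.22, 0, 0.7, 0], [0.2, 0, 0, 0, 0, 0], [0, 0, 0, 0, 0, 0]],
])

```text
clock: 24.58
eef_pos: [464.3, -247.7, 85.4]
tool_rot: [-1.538, -0.006, -1.268]
force: [0.3, -0.2, 1.0]
width: 42.5
```

```bash
python3 go.py 454.7 -258.7 40 -76.8 1
```

```text
t 24.6 at [ 464.3 -247.7   85.4] rpy [-88.1  -0.3 -72.7] n 1 w 42.5
[0.186, 1.126, -0.348, -0.381, 0.827, 0.05]
```

>>> apply_moves([
  [[0.1, 0.3, -0.18, -0.2, 0.4, 0], [0.1, 0.35, -0.18, -0.2, 0.4, 0], [0, 0.35, 0, 0, 0, 0], [0, 0, 0, 0, 0, 0], [0, 0, 0, 0, 0, 0]],
])

```text
clock: 25.0
eef_pos: [457.8, -253.0, 48.1]
tool_rot: [-1.566, -0.004, -1.33]
force: [-0.0, 1.0, 0.1]
width: 42.2
```

```bash
python3 go.py 454.7 -258.7 5.5 -76.8 1; python3 chk.py brush
```

```text
t 25.0 at [ 457.8 -253.    48.1] rpy [-89.7  -0.2 -76.2] n 1 w 42.2
[0.117, 1.066, -0.116, -0.057, 0.124, 0.044]
brush score 0.203 shift px 19 0
```

>>> apply_moves([
  [[0.08, 0.35, -0.08, 0, 0.12, 0], [0.05, 0.35, -0.04, 0, 0, 0], [0, 0.2, 0, 0, 0, 0], [0, 0, 0, 0, 0, 0], [0, 0, 0, 0, 0, 0]],
])

```text
clock: 25.47
eef_pos: [459.5, -255.0, 16.1]
tool_rot: [-1.557, -0.005, -1.332]
force: [0.4, 0.2, -0.1]
width: 42.2
```

```bash
python3 go.py 454.7 -258.7 5 -76.8 1
```

```text
t 25.5 at [ 459.5 -255.    16.1] rpy [-89.2  -0.3 -76.3] n 1 w 42.2
[0.059, 0.276, -0.142, -0.153, 0.1, 0.062]
```

>>> apply_moves([
  [[0.08, 0.1, -0.18, -0.15, 0.1, 0], [0, 0.12, 0, 0, 0, 0], [0, 0.1, 0, 0, 0, 0], [0, 0, 0, 0, 0, 0]],
])

```text
clock: 25.8
eef_pos: [454.4, -260.1, 4.5]
tool_rot: [-1.569, -0.007, -1.34]
force: [0.2, 0.5, 0.4]
width: 41.7
```

```bash
python3 go.py 454.7 -258.7 5 -76.8 1
```

```text
t 25.8 at [ 454.4 -260.1    4.5] rpy [-89.9  -0.4 -76.8] n 1 w 41.7
[-0.033, -0.014, 0.016, -0.023, 0.0, 0.082]
```

>>> apply_moves([
  [[0, 0, 0, 0, 0, 0], [0, 0, 0, 0, 0, 0], [0, 0, 0, 0, 0, 0], [0, 0, 0, 0, 0, 0], [0, 0, 0, 0, 0, 0]],
], claw=10)

```text
clock: 26.22
eef_pos: [454.5, -260.0, 4.8]
tool_rot: [-1.569, -0.007, -1.34]
force: [-0.2, -0.1, -1.1]
width: 18.1
```

>>> apply_moves([
  [[0, -0.5, 0, 0, 0, 0], [0, -0.7, 0, 0, 0, 0], [0, -0.7, 0, 0, 0, 0], [0, -0.2, 0, 0, 0, 0]],
])

```text
clock: 26.55
eef_pos: [452.1, -257.9, 88.6]
tool_rot: [-1.574, -0.002, -1.339]
force: [1.3, 0.1, -0.4]
width: 18.2
```

```bash
python3 go.py 425.7 243.1 80 -8
```

```text
t 26.6 at [ 452.1 -257.9   88.6] rpy [-90.2  -0.1 -76.7] n 14 w 18.2
[-0.882, 0.013, 0.16, 0.003, -0.981, -0.0]
[-0.865, 0.013, 0.235, 0.003, -0.981, -0.0]
[-0.841, 0.013, 0.308, 0.003, -0.981, -0.0]
[-0.812, 0.013, 0.379, 0.003, -0.981, -0.0]
[-0.777, 0.013, 0.447, 0.003, -0.981, -0.0]
[-0.736, 0.014, 0.512, 0.003, -0.981, -0.0]
[-0.689, 0.014, 0.573, 0.003, -0.981, -0.0]
[-0.638, 0.014, 0.629, 0.003, -0.981, -0.0]
[-0.581, 0.014, 0.682, 0.003, -0.981, -0.0]
[-0.521, 0.014, 0.729, 0.003, -0.981, -0.0]
[-0.457, 0.014, 0.771, 0.003, -0.981, -0.0]
[-0.389, 0.015, 0.807, 0.003, -0.981, -0.0]
[-0.319, 0.015, 0.837, 0.003, -0.981, -0.0]
[-0.246, 0.015, 0.861, 0.003, -0.981, -0.0]
```

>>> apply_moves([
  [[-0.88, 0, 0.16, 0, -0.98, 0], [-0.865, 0, 0.235, 0, -0.98, 0], [-0.84, 0, 0.31, 0, -0.98, 0], [-0.81, 0, 0.38, 0, -0.98, 0], [-0.78, 0, 0.45, 0, -0.98, 0], [-0.74, 0, 0.51, 0, -0.98, 0], [-0.69, 0, 0.57, 0, -0.98, 0], [-0.64, 0, 0.63, 0, -0.98, 0]],
])

```text
clock: 27.22
eef_pos: [438.1, 26.0, 86.5]
tool_rot: [-1.577, -0.01, -0.65]
force: [0.7, 0.1, -1.3]
width: 17.8
```

>>> apply_moves([
  [[-0.58, 0, 0.68, 0, -0.98, 0], [-0.52, 0, 0.73, 0, -0.98, 0], [-0.46, 0, 0.77, 0, -0.98, 0], [-0.39, 0, 0.81, 0, -0.98, 0], [-0.3, 0, 0.75, 0, -0.8, 0], [0, 0, 0.2, 0, 0, 0], [0, 0, 0, 0, 0, 0]],
])

```text
clock: 27.8
eef_pos: [423.7, 227.9, 82.7]
tool_rot: [-1.572, -0.003, -0.203]
force: [-0.7, -0.0, -0.6]
width: 17.8
```

```bash
python3 go.py 425.7 243.1 45 -8 2
```

```text
t 27.8 at [423.7 227.9  82.7] rpy [-90.1  -0.2 -11.6] n 2 w 17.8
[-0.016, 0.471, 0.192, 0.009, -0.362, 0.019]
[-0.009, 0.471, 0.192, 0.009, -0.362, 0.019]
```

>>> apply_moves([
  [[0, 0.35, 0.23, 0, -0.36, 0], [0, 0.35, 0.2, 0, -0.36, 0], [0, 0.25, 0, 0, 0, 0], [0, 0, 0, 0, 0, 0], [0, 0, 0, 0, 0, 0]],
])

```text
clock: 28.22
eef_pos: [427.5, 239.9, 41.7]
tool_rot: [-1.578, -0.003, -0.143]
force: [0.1, -0.2, -1.1]
width: 17.7
```

```bash
python3 go.py 425.7 243.1 25 -8 1
```

```text
t 28.2 at [427.5 239.9  41.7] rpy [-90.4  -0.2  -8.2] n 1 w 17.7
[-0.057, 0.418, 0.075, 0.081, -0.041, 0.034]
```

>>> apply_moves([
  [[-0.05, 0.2, 0.1, 0.08, 0, 0], [0, 0.2, 0, 0, 0, 0], [0, 0.05, 0, 0, 0, 0], [0, 0, 0, 0, 0, 0], [0, 0, 0, 0, 0, 0]],
])

```text
clock: 28.63
eef_pos: [427.6, 238.7, 24.0]
tool_rot: [-1.575, -0.005, -0.151]
force: [0.7, -0.6, -0.2]
width: 18.2
```

```bash
python3 go.py 425.7 243.1 13 -8 1
```

```text
t 28.6 at [427.6 238.7  24. ] rpy [-90.2  -0.3  -8.6] n 1 w 18.2
[-0.065, 0.273, 0.102, 0.045, -0.127, 0.053]
```

>>> apply_moves([
  [[-0.06, 0, 0.12, 0.05, -0.12, 0.05], [0, 0.05, 0.03, 0, 0, 0], [0, 0.1, 0, 0, 0, 0], [0, 0.07, 0, 0, 0, 0], [0, 0, 0, 0, 0, 0]],
])

```text
clock: 29.05
eef_pos: [427.1, 245.7, 15.6]
tool_rot: [-1.569, -0.002, -0.14]
force: [-1.1, 0.1, -0.3]
width: 17.8
```

```bash
python3 go.py 425.7 243.1 12.5 -8 1
```

```text
t 29.1 at [427.1 245.7  15.6] rpy [-89.9  -0.1  -8. ] n 1 w 17.8
[-0.024, 0.078, -0.07, -0.025, -0.006, 0.021]
```

>>> apply_moves([
  [[-0.03, 0.08, -0.06, 0, 0, 0], [0, 0.02, 0, 0, 0, 0], [0, 0, 0, 0, 0, 0]],
])

```text
clock: 29.3
eef_pos: [425.2, 243.2, 11.4]
tool_rot: [-1.569, -0.002, -0.14]
force: [1.6, -0.4, 4.6]
width: 18.3
```

```bash
python3 go.py 425.7 243.1 12.5 -8 1
```

```text
t 29.3 at [425.2 243.2  11.4] rpy [-89.9  -0.1  -8. ] n 1 w 18.3
[0.013, -0.029, -0.001, -0.017, -0.001, 0.023]
```

>>> apply_moves([
  [[0, -0.02, 0, 0, 0, 0], [0, 0, 0, 0, 0, 0], [0, 0, 0, 0, 0, 0]],
], claw=30)

```text
clock: 29.55
eef_pos: [425.2, 243.3, 12.3]
tool_rot: [-1.569, -0.002, -0.139]
force: [0.7, 0.3, 0.2]
width: 29.9
```

>>> apply_moves([
  [[0, -0.4, 0, 0, 0, 0], [0, -0.8, 0, 0, 0, 0], [0, -0.8, -0.5, 0, 0, 0], [0, -0.4, -0.95, 0, 0, 0], [0, 0, -0.95, 0, 0, 0], [0, 0, -0.95, 0, 0, 0], [0, 0, -0.95, 0, 0, 0], [0, 0, -0.95, 0, 0, 0]],
])

```text
clock: 30.22
eef_pos: [398.3, 40.6, 111.9]
tool_rot: [-1.557, -0.007, -0.123]
force: [1.6, -0.8, -0.5]
width: 29.9
```

```bash
python3 tray.py; python3 chk.py brush
python3 - <<'E'
from h import *
o=[]
for n,(x,y,w,h) in dict(top=(110,170,80,80),scene=(310,155,95,80)).items():
    im=cv2.cvtColor(grab(n)['image'],cv2.COLOR_RGB2BGR)[y:y+h,x:x+w]
    o.append(cv2.resize(im,None,fx=4,fy=4,interpolation=cv2.INTER_CUBIC))
cv2.imwrite('pics/tr.png',np.hstack(o))
E
python3 go.py 415 -355 70 76.4
```

```text
long 170 [-17.9 -17. ] [90.6 17.1]
short 114 [-90.9 -18.1] [-32.   16.6]
brush score 0.995 shift px 0 0
t 30.4 at [398.6  40.8 111.6] rpy [-89.2  -0.4  -7.3] n 17 w 30.1
[0.098, 0.054, -0.575, -0.005, -0.985, 0.01]
[0.048, 0.054, -0.581, -0.005, -0.985, 0.01]
[-0.002, 0.054, -0.583, -0.005, -0.985, 0.01]
[-0.052, 0.054, -0.581, -0.005, -0.985, 0.01]
[-0.102, 0.055, -0.574, -0.005, -0.985, 0.01]
[-0.151, 0.055, -0.563, -0.005, -0.985, 0.01]
[-0.198, 0.055, -0.548, -0.005, -0.985, 0.01]
[-0.245, 0.056, -0.529, -0.005, -0.985, 0.01]
[-0.289, 0.056, -0.506, -0.005, -0.985, 0.01]
[-0.331, 0.057, -0.48, -0.005, -0.985, 0.01]
[-0.371, 0.057, -0.449, -0.005, -0.985, 0.01]
[-0.408, 0.058, -0.416, -0.005, -0.985, 0.01]
[-0.443, 0.058, -0.379, -0.005, -0.985, 0.01]
[-0.473, 0.059, -0.34, -0.005, -0.985, 0.01]
[-0.501, 0.059, -0.298, -0.005, -0.985, 0.01]
[-0.524, 0.06, -0.254, -0.005, -0.985, 0.01]
[-0.544, 0.061, -0.208, -0.005, -0.985, 0.01]
```

View pics/tr.png

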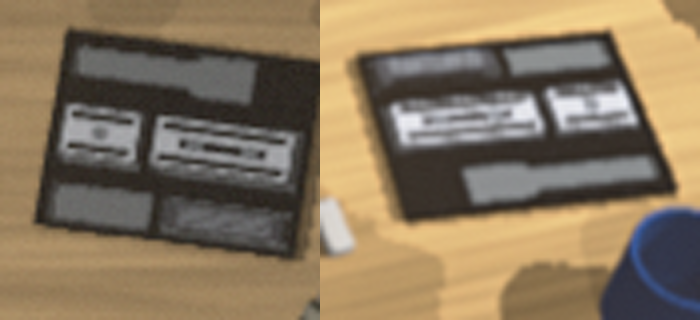

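Long plate, short plate and key set all lie in their bays (top crop (225,150), (100,133), (225,218)). Now the wooden brush; it is unmoved (score 0.995).

>>> apply_moves([
  [[0.15, 0, -0.57, 0, -0.98, 0], [0.1, 0, -0.58, 0, -0.98, 0], [0.03, 0.05, -0.58, 0, -0.98, 0], [-0.03, 0.05, -0.58, 0, -0.98, 0], [-0.08, 0.05, -0.57, 0, -0.98, 0], [-0.15, 0.05, -0.56, 0, -0.98, 0], [-0.2, 0.05, -0.55, 0, -0.98, 0], [-0.245, 0.05, -0.53, 0, -0.98, 0]],
], claw=38)

```text
clock: 31.08
eef_pos: [429.4, -130.2, 99.4]
tool_rot: [-1.563, -0.035, 0.623]
force: [0.6, -0.1, -0.0]
width: 38.2
```

>>> apply_moves([
  [[-0.29, 0.05, -0.5, 0, -0.98, 0], [-0.33, 0.05, -0.48, 0, -0.98, 0], [-0.37, 0.05, -0.45, 0, -0.98, 0], [-0.41, 0.05, -0.42, 0, -0.98, 0], [-0.44, 0.05, -0.38, 0, -0.98, 0], [-0.47, 0.05, -0.34, 0, -0.98, 0], [-0.5, 0.05, -0.3, 0, -0.98, 0], [-0.3, 0, -0.15, 0, -0.5, 0]],
])

```text
clock: 31.75
eef_pos: [465.7, -301.6, 80.3]
tool_rot: [-1.595, -0.043, 1.318]
force: [-0.4, -0.8, -0.7]
width: 38.2
```

```bash
python3 go.py 415 -355 45 76.4
```

```text
t 31.8 at [ 465.7 -301.6   80.3] rpy [-91.4  -2.5  75.5] n 3 w 38.2
[-0.548, 0.264, 0.304, 0.092, -0.06, 0.163]
[-0.543, 0.274, 0.305, 0.092, -0.06, 0.163]
[-0.537, 0.284, 0.305, 0.092, -0.06, 0.163]
```

>>> apply_moves([
  [[-0.55, 0.2, 0.3, 0.09, -0.06, 0.16], [-0.54, 0.2, 0.3, 0.09, -0.06, 0.16], [-0.5, 0.2, 0.28, 0.09, -0.06, 0.16], [0, 0, 0, 0, 0, 0], [0, 0, 0, 0, 0, 0]],
])

```text
clock: 32.17
eef_pos: [424.3, -353.7, 52.0]
tool_rot: [-1.577, -0.004, 1.341]
force: [0.9, 0.9, 0.2]
width: 38.0
```

```bash
python3 go.py 415 -355 25 76.4 1
```

```text
t 32.2 at [ 424.3 -353.7   52. ] rpy [-90.4  -0.2  76.8] n 1 w 38.0
[-0.088, 0.674, 0.223, 0.076, 0.082, 0.044]
```

>>> apply_moves([
  [[-0.08, 0.2, 0.15, 0.08, 0.08, 0], [-0.03, 0.3, 0.1, 0, 0, 0], [0, 0.2, 0, 0, 0, 0], [0, 0, 0, 0, 0, 0], [0, 0, 0, 0, 0, 0]],
])

```text
clock: 32.58
eef_pos: [416.9, -351.6, 23.0]
tool_rot: [-1.573, -0.006, 1.339]
force: [0.6, -0.3, -0.5]
width: 38.2
```

```bash
python3 go.py 415 -355 5.5 76.4 1
```

```text
t 32.6 at [ 416.9 -351.6   23. ] rpy [-90.1  -0.3  76.7] n 1 w 38.2
[-0.096, 0.436, 0.029, 0.021, 0.065, 0.07]
```

>>> apply_moves([
  [[-0.11, 0.1, 0.03, 0, 0.06, 0.05], [0, 0.2, 0, 0, 0, 0], [0, 0.15, 0, 0, 0, 0], [0, 0, 0, 0, 0, 0]],
])

```text
clock: 32.92
eef_pos: [416.5, -355.5, 4.5]
tool_rot: [-1.575, -0.001, 1.335]
force: [-0.3, -0.8, 0.6]
width: 37.6
```

```bash
python3 go.py 415 -355 4.5 76.4 1
```

```text
t 32.9 at [ 416.5 -355.5    4.5] rpy [-90.2  -0.1  76.5] n 1 w 37.6
[0.002, -0.001, 0.039, 0.049, 0.015, 0.012]
```

>>> apply_moves([
  [[0, 0, 0, 0, 0, 0], [0, 0, 0, 0, 0, 0], [0, 0, 0, 0, 0, 0], [0, 0, 0, 0, 0, 0], [0, 0, 0, 0, 0, 0], [0, 0, 0, 0, 0, 0]],
], claw=5)

```text
clock: 33.42
eef_pos: [416.8, -355.4, 4.7]
tool_rot: [-1.576, -0.001, 1.335]
force: [0.0, 0.1, -0.4]
width: 12.2
```

>>> apply_moves([
  [[0, -0.4, 0, 0, 0, 0], [0, -0.7, 0, 0, 0, 0], [0, -0.8, 0, 0, 0, 0], [0, -0.2, 0, 0, 0, 0], [0, 0, 0, 0, 0, 0]],
])

```text
clock: 33.83
eef_pos: [415.2, -354.6, 90.1]
tool_rot: [-1.572, -0.003, 1.335]
force: [-0.1, 0.1, -0.1]
width: 11.5
```

```bash
python3 go.py 440 0 95 20; python3 -c "
from h import *
print(readout.read_state()['qpos'])"
```

```text
t 33.8 at [ 415.2 -354.6   90.1] rpy [-90.1  -0.2  76.5] n 12 w 11.5
[0.73, -0.008, 0.122, -0.001, 0.941, 0.003]
[0.718, -0.008, 0.182, -0.001, 0.941, 0.003]
[0.701, -0.008, 0.24, -0.001, 0.941, 0.003]
[0.679, -0.009, 0.297, -0.001, 0.941, 0.003]
[0.652, -0.009, 0.352, -0.001, 0.941, 0.003]
[0.621, -0.009, 0.404, -0.001, 0.941, 0.003]
[0.586, -0.009, 0.453, -0.001, 0.941, 0.003]
[0.546, -0.009, 0.5, -0.001, 0.941, 0.003]
[0.504, -0.01, 0.543, -0.001, 0.941, 0.003]
[0.457, -0.01, 0.583, -0.001, 0.941, 0.003]
[0.408, -0.01, 0.618, -0.001, 0.941, 0.003]
[0.356, -0.01, 0.65, -0.001, 0.941, 0.003]
[ 1.31539601  0.98680206 -1.1537427   1.91148291  1.07832357  1.04139332
  1.00185324]
```

>>> apply_moves([
  [[0.73, 0, 0.12, 0, 0.94, 0], [0.72, 0, 0.18, 0, 0.94, 0], [0.7, 0, 0.24, 0, 0.94, 0], [0.68, 0, 0.3, 0, 0.94, 0], [0.65, 0, 0.35, 0, 0.94, 0], [0.62, 0, 0.4, 0, 0.94, 0], [0.59, 0, 0.45, 0, 0.94, 0], [0.55, 0, 0.5, 0, 0.94, 0]],
])

```text
clock: 34.5
eef_pos: [432.6, -119.5, 83.3]
tool_rot: [-1.567, 0.003, 0.627]
force: [-0.0, 0.3, -0.9]
width: 11.9
```

>>> apply_moves([
  [[0.5, 0, 0.54, 0, 0.94, 0], [0.46, 0, 0.58, 0, 0.94, 0], [0.41, 0, 0.62, 0, 0.94, 0], [0.36, 0, 0.65, 0, 0.94, 0]],
])

```text
clock: 34.83
eef_pos: [445.3, 2.8, 80.0]
tool_rot: [-1.566, 0.009, 0.281]
force: [0.0, -0.3, -0.1]
width: 11.7
```

```bash
python3 go.py 546.4 292 85 -8
```

```text
t 34.8 at [445.3   2.8  80. ] rpy [-89.7   0.5  16.1] n 8 w 11.7
[0.554, -0.017, 0.781, -0.004, 0.603, -0.014]
[0.512, -0.017, 0.809, -0.004, 0.603, -0.014]
[0.469, -0.016, 0.835, -0.004, 0.603, -0.014]
[0.425, -0.016, 0.858, -0.004, 0.603, -0.014]
[0.379, -0.016, 0.879, -0.004, 0.603, -0.014]
[0.332, -0.016, 0.898, -0.004, 0.603, -0.014]
[0.285, -0.016, 0.914, -0.004, 0.603, -0.014]
[0.236, -0.015, 0.928, -0.004, 0.603, -0.014]
```

>>> apply_moves([
  [[0.55, -0.04, 0.78, 0, 0.6, 0], [0.51, -0.04, 0.81, 0, 0.6, 0], [0.47, -0.04, 0.83, 0, 0.6, 0], [0.42, -0.02, 0.86, 0, 0.6, 0], [0.38, -0.02, 0.88, 0, 0.6, 0], [0.33, 0, 0.9, 0, 0.6, 0], [0.2, 0, 0.6, 0, 0.4, 0], [0, 0, 0, 0, 0, 0]],
])

```text
clock: 35.5
eef_pos: [528.5, 259.7, 77.0]
tool_rot: [-1.571, 0.019, -0.082]
force: [-0.0, 1.5, 0.3]
width: 12.1
```

```bash
python3 go.py 546.4 292 45 -8 2
```

```text
t 35.5 at [528.5 259.7  77. ] rpy [-90.    1.1  -4.7] n 2 w 12.1
[0.197, 0.396, 0.421, 0.005, 0.33, -0.11]
[0.181, 0.398, 0.426, 0.005, 0.33, -0.11]
```

>>> apply_moves([
  [[0.2, 0.3, 0.44, 0, 0.33, -0.11], [0.2, 0.3, 0.44, 0, 0.3, -0.1], [0, 0.2, 0, 0, 0, 0], [0, 0, 0, 0, 0, 0], [0, 0, 0, 0, 0, 0]],
])

```text
clock: 35.92
eef_pos: [545.1, 292.5, 37.8]
tool_rot: [-1.579, 0.004, -0.134]
force: [-0.3, -0.2, 0.4]
width: 12.0
```

```bash
python3 go.py 546.4 292 28 -8 1;python3 - <<'E'
from h import *
o=[]
for n,(x,y,w,h) in dict(scene=(300,150,110,85)).items():
    im=cv2.cvtColor(grab(n)['image'],cv2.COLOR_RGB2BGR)[y:y+h,x:x+w]
    o.append(cv2.resize(im,None,fx=6,fy=6,interpolation=cv2.INTER_CUBIC))
cv2.imwrite('pics/br.png',np.hstack(o))
E
```

```text
t 35.9 at [545.1 292.5  37.8] rpy [-90.5   0.3  -7.7] n 1 w 12.0
[0.034, 0.244, -0.006, 0.092, 0.062, -0.05]
```

View pics/br.png

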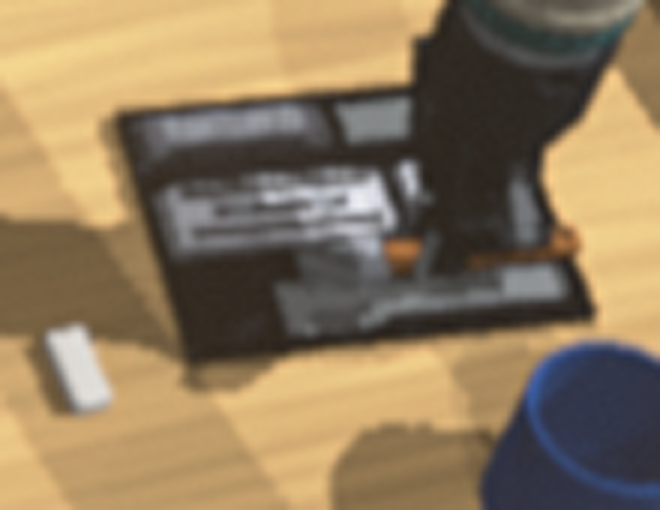

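Run:
```python
from m import *
p=[(300+(x+.5)/6-.5,150+(y+.5)/6-.5) for x,y in ((577,240),(390,258),(300,262))]
ctr=np.array([489.3,280.3]);y=np.radians(-97.82);u=np.array([np.cos(y),np.sin(y)]);v=np.array([-u[1],u[0]])
for z in (42,45):
    q=onz(S,p,z)[:,:2];print(z,q,'local',np.c_[(q-ctr)@u,(q-ctr)@v])
```

```text
42 [[555.7 364. ]
 [542.5 270.5]
 [533.7 227.1]] local [[-92.   54.4]
 [  2.5  54.1]
 [ 46.6  51.2]]
45 [[557.6 362.1]
 [544.5 268.8]
 [535.6 225.6]] local [[-90.3  56.5]
 [  3.9  56.2]
 [ 47.9  53.3]]
```

Brush is held level and aligned: local end −92, head end +47, y ≈ 55 (expected −93, 47, 55). Lowering.

>>> apply_moves([
  [[0.04, 0.15, 0, 0.08, 0.06, -0.05], [0, 0.15, 0, 0, 0, 0], [0, 0.1, 0, 0, 0, 0], [0, 0, 0, 0, 0, 0]],
])

```text
clock: 36.3
eef_pos: [547.1, 286.8, 20.9]
tool_rot: [-1.575, -0.001, -0.144]
force: [0.6, 0.2, -0.3]
width: 11.8
```

```bash
python3 go.py 546.4 292 12 -8 1
```

```text
t 36.3 at [547.1 286.8  20.9] rpy [-90.2  -0.   -8.2] n 1 w 11.8
[-0.037, 0.221, 0.127, 0.045, -0.045, 0.008]
```

>>> apply_moves([
  [[-0.03, 0, 0.15, 0.04, -0.04, 0], [0, 0, 0, 0, 0, 0], [0, 0, 0, 0, 0, 0]],
])

```text
clock: 36.55
eef_pos: [547.1, 292.5, 20.9]
tool_rot: [-1.571, -0.001, -0.141]
force: [-0.2, 0.4, -0.2]
width: 11.6
```

```bash
python3 go.py 546.4 292 12 -8 1
```

```text
t 36.5 at [547.1 292.5  20.9] rpy [-90.   -0.   -8.1] n 1 w 11.6
[-0.017, 0.222, -0.015, 0.005, -0.015, 0.01]
```

>>> apply_moves([
  [[-0.02, 0.1, 0, 0, 0, 0], [0, 0.1, 0.01, 0, 0, 0], [0, 0.03, 0, 0, 0, 0], [0, 0, 0, 0, 0, 0]],
])

```text
clock: 36.88
eef_pos: [546.7, 294.0, 11.6]
tool_rot: [-1.57, -0.002, -0.14]
force: [-0.4, -1.1, 2.3]
width: 12.1
```

```bash
python3 go.py 546.4 292 12 -8 1
```

```text
t 36.9 at [546.7 294.   11.6] rpy [-89.9  -0.1  -8. ] n 1 w 12.1
[0.001, -0.011, -0.05, -0.01, -0.007, 0.023]
```

>>> apply_moves([
  [[0, -0.02, -0.05, 0, 0, 0], [0, 0, 0, 0, 0, 0]],
])

```text
clock: 37.05
eef_pos: [546.2, 291.9, 12.2]
tool_rot: [-1.57, -0.002, -0.14]
force: [-0.3, 0.2, -0.8]
width: 11.9
```

>>> apply_moves([
  [[0, 0, 0, 0, 0, 0], [0, 0, 0, 0, 0, 0], [0, 0, 0, 0, 0, 0]],
], claw=26)

```text
clock: 37.3
eef_pos: [546.4, 291.9, 12.5]
tool_rot: [-1.57, -0.002, -0.14]
force: [-0.5, 0.0, -1.3]
width: 25.8
```

>>> apply_moves([
  [[0, -0.4, 0, 0, 0, 0], [0, -0.8, 0, 0, 0, 0], [-0.3, -0.8, -0.4, 0, 0, 0], [-0.4, -0.8, -0.8, 0, 0, 0], [-0.4, -0.3, -0.9, 0, 0, 0], [-0.4, 0, -0.9, 0, 0, 0], [-0.4, 0, -0.9, 0, 0, 0], [0, 0, 0, 0, 0, 0]],
])

```text
clock: 37.97
eef_pos: [446.9, 150.1, 143.5]
tool_rot: [-1.568, -0.007, -0.134]
force: [-0.6, -1.1, 0.1]
width: 26.1
```

```bash
python3 tray.py
python3 - <<'E'
from m import *
d0=grab('scene');t0=grab('top');ctr=np.array([489.3,280.3]);y=np.radians(-97.82);u=np.array([np.cos(y),np.sin(y)]);v=np.array([-u[1],u[0]])
for nm,C,d in(('scene',S,d0),('top',T,t0)):
    im=d['image'];h=cv2.cvtColor(im,cv2.COLOR_RGB2HSV)
    gy,gx=np.mgrid[0:384,0:512];q=onz(C,np.c_[gx.ravel(),gy.ravel()],15)[:,:2]-ctr
    a=(q@u).reshape(384,512);b=(q@v).reshape(384,512)
    box=(a>-102)&(a<70)&(b>31)&(b<77)
    w=box&(h[...,1]>100)&(h[...,0]<18)&(h[...,2]>60)
    print(nm,'wood n',w.sum(),'x %.0f..%.0f y %.0f..%.0f'%(a[w].min(),a[w].max(),b[w].min(),b[w].max()))
    base=(D['scene'] if nm=='scene' else T)['image'].astype(int)
    df=box&(abs(im.astype(int)-base).sum(2)>60);print(' changed x %.0f..%.0f y %.0f..%.0f'%(a[df].min(),a[df].max(),b[df].min(),b[df].max()))
# scope/handle unchanged since tilting; other things unmoved since start
import pickle
O=pickle.load(open('d1.pkl','rb'))
for nm,d in(('scene',d0),('top',t0)):
    for n,(x,yy,w,hh) in dict(scope=(110,175,150,130) if nm=='scene' else (240,100,140,85)).items():
        e=abs(d['image'][yy:yy+hh,x:x+w].astype(int)-O[nm]['image'][yy:yy+hh,x:x+w]).sum(2);print(nm,n,'changed frac %.3f'%(e>60).mean())
for n,(x,yy,w,hh) in dict(mug=(120,125,45,40),jar=(360,130,35,35),bottle=(358,182,20,18),purple=(385,220,25,50)).items():
    r=cv2.matchTemplate(t0['image'][yy-6:yy+hh+6,x-6:x+w+6],T['image'][yy:yy+hh,x:x+w],cv2.TM_CCOEFF_NORMED);_,s,_,l=cv2.minMaxLoc(r);print(n,'%.3f'%s,l[0]-6,l[1]-6)
s=readout.read_state();print(s['clock'],s['eef_pos'],s['force'])
E
```

```text
long 176 [-17.9 -17. ] [90.6 64.2]
short 114 [-90.9 -18.1] [-32.   16.6]
scene wood n 209 x -102..4 y 36..74
 changed x -92..54 y 37..74
top wood n 74 x -92..3 y 50..64
 changed x -94..70 y 31..70
scene scope changed frac 0.144
top scope changed frac 0.006
mug 0.984 0 0
jar 0.811 0 0
bottle 0.972 0 0
purple 0.997 0 0
38.1167 [452.5 158.7 144.6] [0.2 0.3 0.9]
```

Run:
```python
from m import *
import pickle
O=pickle.load(open('d1.pkl','rb'))
d0=grab('scene');t0=grab('top')
for n,C,d,(x,y,w,h) in(('stub+handle scene','scene',d0,(215,205,65,45)),('scope scene','scene',d0,(130,195,110,70)),('handle top','top',t0,(240,140,70,50))):
    r=cv2.matchTemplate(d['image'][y-5:y+h+5,x-5:x+w+5],O[C]['image'][y:y+h,x:x+w],cv2.TM_CCOEFF_NORMED);_,s,_,l=cv2.minMaxLoc(r);print(n,'%.3f'%s,l[0]-5,l[1]-5)
E_=[]
for nm,C,d,(x,y,w,h) in(('scene',S,d0,(335,185,70,30)),('top',T,t0,(120,175,65,25))):
    im=cv2.cvtColor(d['image'],cv2.COLOR_RGB2HSV)[y:y+h,x:x+w].astype(int)
    m=((im[...,1]>120)&(im[...,0]<16)&(im[...,2]>90)).astype(np.uint8)
    n,lab,st,ce=cv2.connectedComponentsWithStats(m);i=1+st[1:,4].argmax();ys,xs=np.where(lab==i)
    p=np.c_[xs+x,ys+y].astype(float);c0=p.mean(0);ax=np.linalg.svd(p-c0)[2][0] if 0 else np.linalg.eigh(np.cov(p.T))[1][:,1]
    t=(p-c0)@ax;e=[c0+ax*t.min(),c0+ax*t.max()];E_.append(sorted(e,key=lambda q:q[0],reverse=nm=='scene'));print(nm,st[i],np.round(E_[-1],1))
r=tri(T,E_[1],S,E_[0]);print('brush wood ends (x,y,z,err)',r)
```

```text
stub+handle scene 0.998 0 0
scope scene 0.914 0 0
handle top 0.993 0 0
scene [ 27   9  32   7 160] [[393.1 195.6]
 [362.1 198.4]]
top [23 10 16  5 38] [[143.  184.9]
 [158.  188.2]]
brush wood ends (x,y,z,err) [[561.5 333.7  27.3  40.6]
 [543.7 269.5  15.3   1. ]]
```

Run:
```python
from m import *
ctr=np.array([489.3,280.3]);y=np.radians(-97.82);u=np.array([np.cos(y),np.sin(y)]);v=np.array([-u[1],u[0]])
q=onz(S,[(393.1,195.6),(362.1,198.4)],15)[:,:2]-ctr;print('scene',q@u,q@v)
d=grab('top');im=cv2.cvtColor(d['image'],cv2.COLOR_RGB2HSV)[175:200,120:185].astype(int)
m=((im[...,1]>90)&(im[...,0]<18)&(im[...,2]>50)).astype(np.uint8)
n,lab,st,ce=cv2.connectedComponentsWithStats(m);i=1+st[1:,4].argmax();ys,xs=np.where(lab==i)
p=onz(T,np.c_[xs+120.,ys+175.],15)[:,:2]-ctr;a,b=p@u,p@v
print('top n',len(a),'x',a.min(),a.max(),'centre y at -x end',b[a<a.min()+25].mean(),'at +x end',b[a>a.max()-25].mean())
```

```text
scene [-91.6   3.8] [56.1 55. ]
top n 70 x -62.595109820282566 3.2817804274402307 centre y at -x end 60.63968938020381 at +x end 57.08969622652058
```

```bash
python3 -c "
from cell import finish_job
print(finish_job())"
```

```text
the job is handed in; nothing more can be done
None
```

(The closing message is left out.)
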